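Cull broken-necked sample bottles into a hooded screw-cap rejects canister

TASK

The rejects canister is shut: flip its blue hood right back, unscrew the red cap beneath all the way and swing it well aside on its arm, then put every blue bottle that has lost its neck from the tray into the canister, leaving the sound bottles in the tray. Then swing the cap back over the mouth, screw it fully down and close the hood again. Do not shift or upset the other loose things on the bench.

Things in the scene. Friction and masses are not known exactly. Their poses are not given: they have to be found in the camera images.
- canister: fixed white rejects canister with a yellow band, on a 6 mm steel base plate. Origin on its axis at bench level; z up; x points from the yellow hood lip towards the hood's hinge, y towards the steel pivot post of the cap arm. Body 100 mm across up to 72 mm high; round neck 50 mm across with a 42 mm mouth, rim 104 mm high; hollow down to 10 mm, with a small 40 mm high cone inside, off centre, that scatters what drops in
- pivot (a point): on the axis of the cap arm's steel pivot post, 97 mm above the bench: canister x = 0, y = +62 mm. At y = +34 mm a steel fork (two prongs, tops at 102 mm) holds the arm until the cap has risen
- mouth (a point): centre of the canister's mouth, at rim height (104 mm above the bench)
- hood (a joint): blue flip-top hood over the cap: 0 rad shut, 2.8 rad the stop, flipped right back. Hinge along the canister's y at x = +43 mm, z = 122 mm. Plate 64 x 70 mm with 20 mm side skirts hides the cap; a yellow lip 22 mm wide (along y), 8 mm thick, juts 32 mm ahead of it. Stays at any angle (about 0.7 N at the lip moves it). A raised cap keeps it a little ajar
- hood_hinge (a point): middle of the hood's hinge line
- hood_lip (a point): middle of the yellow lip, 94 mm from the hinge and, with the hood shut, 8 mm above the hinge (51 mm in front of the canister's axis). Can be pinched across its 22 mm width from above, and carried round the hinge with the fingers still pointing down
- cap (a joint): turn of the red cap on its thread: 0 rad screwed fully down, 2.4 rad fully unscrewed (stop); grows anticlockwise seen from above, turning relative to its arm. The cap rises 5 mm per rad (12 mm in all) and takes about 0.1 N m to turn; it cannot be pulled straight up
- cap_top (a point): centre of the red cap's top face. Cap: round, ribbed, 58 mm across, 32 mm tall; top 125 mm above the bench when screwed down. Its arm (13 mm wide, 7 mm thick) leaves it near its foot: arm top 25 mm below the cap's top. The frame turns with the cap
- cap_arm (a joint): swing of the cap's arm about the pivot post, 62 mm from the cap's axis: 0 rad cap over the mouth (stop); grows clockwise seen from above, bringing the cap forward to the lip's side; stop at 1.9 rad. Free only when the cap is unscrewed beyond about 2 rad (arm clear of the fork); stays where left. A gripped cap not turned along with its arm screws up or down
- tray: fixed white tray, 250 mm (x) by 280 mm (y), floor 4 mm thick, 4 mm walls 14 mm high; origin at bench level under its centre
- broken1: loose broken blue glass bottle (a reject): square body 20 x 20 x 26 mm with only a 3 to 5 mm stub of 10 mm neck on top, 30 g; may be absent. Origin under the centre of its base, z up out of the neck
- broken2: loose broken blue glass bottle (a reject): square body 20 x 20 x 26 mm with only a 3 to 5 mm stub of 10 mm neck on top, 30 g; may be absent. Origin under the centre of its base, z up out of the neck
- broken3: loose broken blue glass bottle (a reject): square body 20 x 20 x 26 mm with only a 3 to 5 mm stub of 10 mm neck on top, 30 g; may be absent. Origin under the centre of its base, z up out of the neck
- broken4: loose broken blue glass bottle (a reject): square body 20 x 20 x 26 mm with only a 3 to 5 mm stub of 10 mm neck on top, 30 g; may be absent. Origin under the centre of its base, z up out of the neck
- sound1: loose sound blue glass bottle: square body 20 x 20 x 26 mm with a whole neck 12 mm across, 43 mm tall in all, 35 g; may be absent. Origin under the centre of its base
- sound2: loose sound blue glass bottle: square body 20 x 20 x 26 mm with a whole neck 12 mm across, 43 mm tall in all, 35 g; may be absent. Origin under the centre of its base
- sound3: loose sound blue glass bottle: square body 20 x 20 x 26 mm with a whole neck 12 mm across, 43 mm tall in all, 35 g; may be absent. Origin under the centre of its base
- sound4: loose sound blue glass bottle: square body 20 x 20 x 26 mm with a whole neck 12 mm across, 43 mm tall in all, 35 g; may be absent. Origin under the centre of its base
- beaker: bystander: loose glass beaker, 70 mm across, 85 mm tall; origin under its centre
- amber_bottle: bystander: loose amber bottle with black cap, 56 mm across, 100 mm tall; origin under its centre
- white_jar: bystander: loose white jar, 72 mm across, 75 mm tall; origin under its centre
- red_pot: bystander: loose red plastic pot with a handle, 80 mm across, 60 mm tall; origin under its centre
- spatula: bystander: loose steel spatula, 170 mm long, lying on the bench; origin under its middle
- stopper: bystander: loose black rubber stopper, 32 mm across, 22 mm tall; origin under its centre

How it is judged:
On the way, in this order (a step that is already met when the one before it is completed fails the run):
1. the hood is flipped back, beyond 1.9 rad (value of joint hood above 1.9 rad), for 0.2 s.
2. the cap is unscrewed, beyond 2.2 rad (value of joint cap above 2.2 rad), for 0.2 s.
3. the cap is swung aside, arm beyond 0.9 rad (value of joint cap_arm above 0.9 rad), for 0.2 s.
4. all broken bottles are inside the canister (horizontal distance between each of broken1, broken2, broken3, broken4 and canister below 0.05 m and z of each of broken1, broken2, broken3, broken4 in the frame of canister below 0.09 m), for 0.2 s.
5. the cap is back over the mouth and screwed down (value of joint cap below 0.2 rad and value of joint cap_arm below 0.1 rad), for 0.2 s.
6. the hood is shut (value of joint hood below 0.12 rad), for 0.2 s.
At the end, for the whole second after the job is handed in: Every broken bottle lies inside the canister (within 50 mm of its axis and below 90 mm) and every sound one is in the tray, all at rest; cap within 0.2 rad of fully screwed down, arm within 0.1 rad of its stop over the mouth, hood within 0.12 rad of shut (all of step 4 and all of step 5 and x of sound1 in the frame of tray between -0.125 and 0.125 m and y of sound1 in the frame of tray between -0.14 and 0.14 m and height (world z) of each of sound1, sound2, sound3, sound4 below 0.03 m and x of sound2 in the frame of tray between -0.125 and 0.125 m and y of sound2 in the frame of tray between -0.14 and 0.14 m and x of sound3 in the frame of tray between -0.125 and 0.125 m and y of sound3 in the frame of tray between -0.14 and 0.14 m and x of sound4 in the frame of tray between -0.125 and 0.125 m and y of sound4 in the frame of tray between -0.14 and 0.14 m and linear speed of each of broken1, broken2, broken3, broken4, sound1, sound2, sound3, sound4 below 0.02 m/s and value of joint hood below 0.12 rad); the robot touches nothing.
It fails at once if a bystander is shifted more than 40 mm (distance of any of beaker, amber_bottle, white_jar, red_pot, spatula, stopper from where it was at the start of the episode above 0.04 m).
It fails at once if a standing bystander is tipped over (angle between any of beaker, amber_bottle, white_jar, red_pot, stopper's own z axis and vertical above 0.5 rad).
Of broken1, broken2, broken3, broken4 only 2 to 4 are there at a start; the rules pass over those that are not, and their reading is None.
Of sound1, sound2, sound3, sound4 only 2 to 4 are there at a start; the rules pass over those that are not, and their reading is None.
At some moment in a run one of broken1, broken2, broken3, broken4 may be knocked a few centimetres aside while the robot is not near it.
Once in a run the grip may slacken for a moment while it holds something.
It also fails if it takes over 210 s, if anything falls off the work surface, if the arm or the gripper's body presses on something with over 40 N, if the wrist force passes 120 N, or if a joint passes its speed limit or range.

ROBOT

A 6-joint arm with a two-finger parallel gripper is mounted at the origin on the work surface. World frame = base frame: x ahead of the robot, y to its left, z up, the work surface at z = 0. Lengths are in m, angles in rad, forces in N, time in s.
With the tool pointing down it reaches from about 0.25 to 0.725 m from the base axis. Payload 9.7 kg.
Tool frame: the origin (TCP) lies midway between the tips of the shut fingers; the grasp point (between the pads) lies 19 mm behind it; z points along the fingers, y is the line along which they close (so a half turn about z gives the same grasp; the last joint's range is limited). The gripper opens to 85 mm and grips with 20 to 120 N. Pads are 22 mm wide; open, the fingers measure 114 mm over their backs; the gripper's body (76 mm by 85 mm) begins 54 mm behind the grasp point. The pads swing forward as they close: fully open they stand 13 mm farther back than shut.
Start: joints at [-1.241, 0.087, 0.176, 1.66, 0, 1.571], TCP at [0.178, -0.52, 0.231] pointing down, gripper open.
Joint ranges: [-3.13, 3.13], [-0.85, 1.81], [-1.15, 1.24], [-2.2, 2.28], [-1.44, 1.52], [-3.14, 3.14]. Speed limits (rad/s): [2.22, 2.22, 2.57, 3.14, 3.14, 3.14].

INTERFACE

Orientations are given as a unit quaternion [w, x, y, z].
In Python, from plant import observe, capture, finish_job, recognise, mark_of gives the robot as it stands.
- The arm moves only by the tool apply_moves, never from a script. Its argument "targets" is a list of rows, each an object with "slide": the shift along the tool's x, y, z in m, a list of three; "spin": the turn about the tool's z in rad. In form: [{"slide": [x, y, z], "spin": spin}, ...]. A call has 1 to 8 rows; each row is the pose to reach, as a shift and turn from the pose commanded when the call began, along the tool's axes at that moment; what a row does not reach only later rows make up. A row lasts 1/12 s, in which the tool goes at most 41.7 mm and 7.16 degrees, less where a joint would pass 70% of its speed; a pose out of reach is approached as far as the arm can. A call with a gripper value outside its range is refused whole. "fingers" is the opening in per cent of the stroke, from 0 (shut) to 100 (fully open), set as the call begins (left out, the last holds). The fingers move at their own pace and stop on an object; the grip force is fixed at half the most. Time passes only in rows, so rows that repeat a pose let the fingers close. It gives the time, the measured TCP pose, the force, the opening and the grip force at its end, in the units of the state.
- observe(): the state, without advancing time (a new reading comes with each control period).
- capture(name): name is "scene" or "top" or "wrist"; returns a dict with "frame" (384x512x3 uint8, red, green, blue), "mtx" (3x3 intrinsics, pixels), "R" (3x3) and "t" (3): a world point X has camera coordinates R X + t. Camera axes: x right, y down, z forward; pixel columns grow to the right and rows downward; lengths in m; the calibration is good to about 2 mm. A picture is of the moment at which its call begins. There is no depth.
- finish_job(): hands the job in; it is judged then, once.
Trained networks look in a picture, given as the dict that the camera call returned (one of the last four; its "shot" number tells which), for a name from the list of things; names that differ only in an ending like _2 or _b are one class to them, and where a whole thing is asked for, a point or a joint stands for the part that bears it (a point fixed in the world has none). Each returns a list of dicts, best first, with "conf" (0 to 1); they miss things now and then, are a little off and sometimes report something else, mostly with a low value. They report only what shows in the picture. A call takes as long as a camera call.
- recognise(label, picture): "box" ([left, top, width, height] in pixels, round what is visible of it).
- mark_of(label, picture): "at" ([column, row] in pixels: a listed point, or the origin of a listed thing).
The state is a dict: "t": time; "q": joint angles; "joint_vel": joint speeds; "joint_efforts": joint torques, N m; "tcp_pos": TCP position; "orientation": TCP orientation; "wrist_force": force on the tool from outside, world axes, zero at the start; "torque": the same for the moment, N m; "finger_gap": finger opening in m; "grip_force": force on a finger pad.
Only numpy, scipy, OpenCV 4.12 (cv2) and the standard library are available. Lean on these libraries where they do the work, as an engineer would, in place of code of your own. Each camera call takes 0.05 s, during which the arm holds its last target. There are 200 camera calls.

## Working session

There is one attempt and no reset: what is moved stays moved. The work goes in short steps, Python scripts to look and compute and a tool call to move; the robot and the scene stay as the last step left them, time stands still between calls to the robot, and variables do not carry over. Pictures are saved under pics/ and viewed, at most 14 in all, crops included, and the job is handed in when it is done.

Besides the shell and the picture viewer there is one more tool, called after "Request:" by a JSON object that holds its "fn" and its "kwargs". apply_moves: Moves the arm, as the interface text tells. Its arguments: {"type":"object","properties":{"targets":{"type":"array","items":{"type":"object","properties":{"slide":{"type":"array","items":{"type":"number"}},"spin":{"type":"number"}}}},"fingers":{"type":"number"}},"required":["targets"]}

```bash
mkdir -p pics; ls; cat > h.py <<'E'
import numpy as np, cv2
from plant import observe, capture, finish_job, recognise, mark_of
def ray(p,c):
    K,R,t=map(np.array,(p["mtx"],p["R"],p["t"]))
    d=R.T@np.linalg.solve(K,[c[0],c[1],1.]); o=-R.T@t
    return o,d
def atz(p,c,z):
    o,d=ray(p,c); return o+d*(z-o[2])/d[2]
def proj(p,X):
    v=np.array(p["R"])@np.array(X)+np.array(p["t"]); v=np.array(p["mtx"])@v; return v[:2]/v[2]
def tri(l):
    A=np.zeros((3,3));b=np.zeros(3)
    for p,c in l:
        o,d=ray(p,c); d=d/np.linalg.norm(d); M=np.eye(3)-np.outer(d,d); A+=M; b+=M@o
    return np.linalg.solve(A,b)
def save(p,n): cv2.imwrite("pics/"+n+".png",cv2.cvtColor(p["frame"],cv2.COLOR_RGB2BGR))
E
python3 - <<'E'
from h import *
np.set_printoptions(precision=4,suppress=True)
s=capture("scene");t=capture("top")
save(s,"s0");save(t,"t0")
img=np.vstack([t["frame"]]);
for p,n in((s,"scene"),(t,"top")):
    print(n,"cam at",-np.array(p["R"]).T@np.array(p["t"]))
    for l,z in (("canister",0),("pivot",.097),("mouth",.104),("hood_lip",.13),("hood_hinge",.122),("cap_top",.125),("tray",0),("broken1",.004),("sound1",.004),("beaker",0),("amber_bottle",0),("white_jar",0),("red_pot",0),("spatula",0),("stopper",0)):
        for d in mark_of(l,p):
            if d["conf"]>.2: print(l,round(d["conf"],2),np.round(d["at"]),atz(p,d["at"],z)[:2])
o=observe();print(o["orientation"],o["q"],o["tcp_pos"],o["finger_gap"],o["t"])
E
```

```text
pics
scene cam at [1.1714 0.2602 1.1831]
canister 0.61 [304. 216.] [0.5409 0.1694]
pivot 0.75 [327. 202.] [0.5256 0.2257]
pivot 0.53 [402. 254.] [0.6039 0.4629]
mouth 0.55 [305. 196.] [0.5339 0.1612]
hood_lip 0.94 [308. 175.] [0.4783 0.1483]
hood_lip 0.21 [167. 138.] [ 0.5122 -0.2993]
hood_hinge 0.89 [307. 208.] [0.5815 0.1788]
tray 0.71 [214. 184.] [ 0.5408 -0.1397]
broken1 0.61 [179. 195.] [ 0.6234 -0.2236]
broken1 0.4 [199. 159.] [ 0.4722 -0.2267]
broken1 0.4 [247. 174.] [ 0.465  -0.0536]
sound1 0.47 [211. 182.] [ 0.5397 -0.1495]
sound1 0.45 [220. 164.] [ 0.4645 -0.1528]
beaker 0.63 [257. 273.] [0.7694 0.1027]
beaker 0.33 [326. 204.] [0.4758 0.2224]
beaker 0.25 [162. 137.] [ 0.4339 -0.3887]
amber_bottle 0.96 [380. 275.] [0.6422 0.4355]
white_jar 0.73 [402. 252.] [0.5472 0.4815]
red_pot 0.81 [180. 241.] [ 0.7636 -0.1478]
red_pot 0.33 [380. 272.] [0.6331 0.433 ]
spatula 0.86 [166. 136.] [ 0.4266 -0.3777]
spatula 0.35 [305. 195.] [0.4693 0.1505]
stopper 0.5 [211. 185.] [ 0.5498 -0.1466]
stopper 0.46 [270. 161.] [ 0.3871 -0.0015]
top cam at [0.3268 0.0659 1.3735]
canister 0.82 [220. 2
[... 481 characters left out ...]
0.0588]
broken1 0.51 [332. 184.] [ 0.6324 -0.2248]
broken1 0.45 [331. 224.] [ 0.4895 -0.2194]
sound1 0.57 [313. 227.] [ 0.4778 -0.157 ]
sound1 0.56 [308. 206.] [ 0.5534 -0.1407]
sound1 0.21 [284. 231.] [ 0.4615 -0.0567]
beaker 0.76 [242. 148.] [0.7626 0.0975]
amber_bottle 0.58 [146. 178.] [0.6413 0.4365]
amber_bottle 0.38 [222. 209.] [0.5357 0.1626]
amber_bottle 0.37 [266. 252.] [0.3895 0.004 ]
white_jar 0.73 [128. 206.] [0.541  0.4922]
red_pot 0.87 [311. 147.] [ 0.7695 -0.1551]
spatula 0.98 [380. 245.] [ 0.4203 -0.3896]
stopper 0.51 [264. 251.] [0.3934 0.0123]
[-0.      0.9864  0.1642  0.    ] [-1.241   0.0869  0.1759  1.6598  0.      1.5708] [ 0.1781 -0.5203  0.2313] 0.0851093429656471 1.6
```

```bash
python3 - <<'E'
import cv2,numpy as np
s=cv2.imread("pics/s0.png");t=cv2.imread("pics/t0.png")
a=cv2.resize(s[120:300,130:430],None,fx=2.6,fy=1.6*0+2.6,interpolation=cv2.INTER_CUBIC)
cv2.imwrite("pics/s0c.png",a)
b=cv2.resize(t[130:270,110:400],None,fx=2.7,fy=2.7,interpolation=cv2.INTER_CUBIC)
cv2.imwrite("pics/t0c.png",b)
E
```

```text
(no output)
```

View pics/s0c.png

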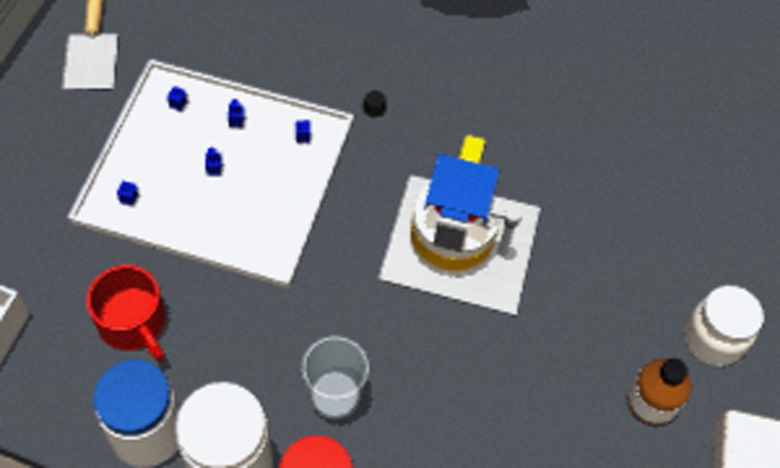

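View pics/t0c.png

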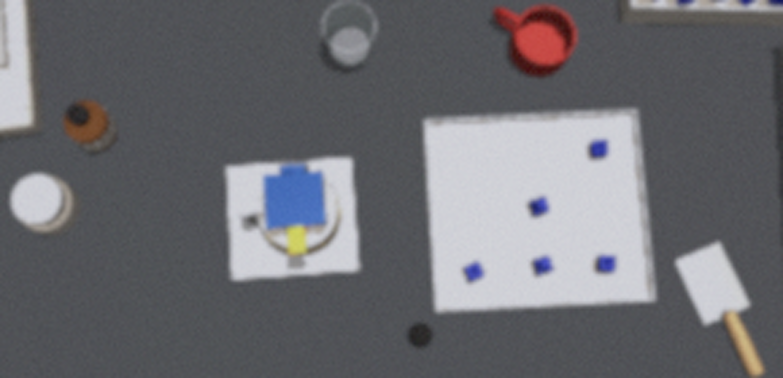

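The scene view shows three short bottles (crop (177,98), (303,131) and (128,193)) and two necked ones ((236,113), (213,161)). The yellow lip faces the robot. In the top view the canister is at crop (297,210) with a yaw of about 0.06.

Request:
{"fn": "apply_moves", "kwargs": {"targets": [{"slide":[0.026,-0.031,-0.03],"spin":0.1},{"slide":[0.052,-0.062,-0.05],"spin":0.2},{"slide":[0.078,-0.093,-0.06],"spin":0.27},{"slide":[0.104,-0.124,-0.06],"spin":0.27},{"slide":[0.13,-0.155,-0.06],"spin":0.27},{"slide":[0.156,-0.186,-0.06],"spin":0.27},{"slide":[0.182,-0.217,-0.06],"spin":0.27},{"slide":[0.208,-0.248,-0.06],"spin":0.27}], "fingers": 50}}

```text
t: 2.27
tcp_pos: [0.2927, -0.2215, 0.2915]
orientation: [0.0, 1.0, 0.03, 0.0]
wrist_force: [1.2, -0.2, 0.4]
finger_gap: 0.0428
grip_force: 0.0
```

Request:
{"fn": "apply_moves", "kwargs": {"targets": [{"slide":[0.015,-0.037,0],"spin":0},{"slide":[0.03,-0.074,0],"spin":0},{"slide":[0.045,-0.111,0],"spin":0},{"slide":[0.06,-0.148,0],"spin":0},{"slide":[0.075,-0.185,0],"spin":0},{"slide":[0.09,-0.222,0],"spin":0},{"slide":[0.105,-0.259,0],"spin":0},{"slide":[0.12,-0.296,0],"spin":0}]}}

```text
t: 2.93
tcp_pos: [0.3955, 0.0453, 0.2915]
orientation: [-0.011, 0.999, 0.05, -0.0]
wrist_force: [-0.4, -0.3, 0.2]
finger_gap: 0.0425
grip_force: 0.0
```

Request:
{"fn": "apply_moves", "kwargs": {"targets": [{"slide":[0.015,-0.037,0],"spin":0},{"slide":[0.04,-0.072,0],"spin":0},{"slide":[0.04,-0.072,0],"spin":0},{"slide":[0.04,-0.072,0],"spin":0}]}}

```text
t: 3.27
tcp_pos: [0.4348, 0.0761, 0.2923]
orientation: [-0.025, 0.997, 0.071, -0.003]
wrist_force: [-0.7, 0.5, 0.1]
finger_gap: 0.0429
grip_force: 0.0
```

```bash
python3 - <<'E'
from h import *
np.set_printoptions(precision=4,suppress=True)
p=capture("wrist");save(p,"w1");print("cam",-np.array(p["R"]).T@np.array(p["t"]))
for l,z in (("hood_lip",.13),("hood_hinge",.122),("pivot",.097),("mouth",.104),("canister",0)):
    for d in mark_of(l,p)[:2]: print(l,round(d["conf"],2),np.round(d["at"]),atz(p,d["at"],z)[:2])
o=observe();print(o["tcp_pos"],o["q"],o["t"])
E
```

```text
cam [0.5011 0.0767 0.4339]
hood_lip 0.82 [184. 112.] [0.4807 0.1552]
hood_hinge 0.59 [189.  57.] [0.5288 0.1566]
pivot 0.69 [128.  55.] [0.5241 0.2234]
mouth 0.61 [190.  55.] [0.5317 0.1609]
canister 0.97 [210.  67.] [0.5313 0.1611]
[0.4337 0.0751 0.2932] [ 0.1387 -0.141   0.0746  1.7868  0.0507  3.1406] 3.5667
```

View pics/w1.png

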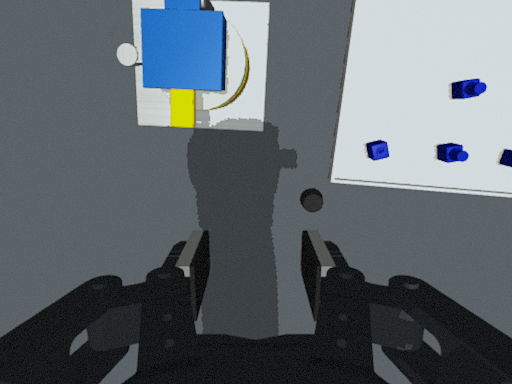

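The wrist view shows the hood lip at (184,112) and the post at (128,55). The last joint is at its limit, so I'll turn the tool half round.

Request:
{"fn": "apply_moves", "kwargs": {"targets": [{"slide":[0,0,0],"spin":-0.12},{"slide":[0,0,0],"spin":-0.24},{"slide":[0,0,0],"spin":-0.36},{"slide":[0,0,0],"spin":-0.48},{"slide":[0,0,0],"spin":-0.6},{"slide":[0,0,0],"spin":-0.72},{"slide":[0,0,0],"spin":-0.84},{"slide":[0,0,0],"spin":-0.96}]}}

```text
t: 4.23
tcp_pos: [0.4338, 0.0752, 0.2932]
orientation: [-0.023, 0.851, 0.525, 0.01]
wrist_force: [-0.1, -0.4, -0.4]
finger_gap: 0.043
grip_force: 0.0
```

Request:
{"fn": "apply_moves", "kwargs": {"targets": [{"slide":[0,0,0],"spin":-0.12},{"slide":[0,0,0],"spin":-0.24},{"slide":[0,0,0],"spin":-0.36},{"slide":[0,0,0],"spin":-0.48},{"slide":[0,0,0],"spin":-0.6},{"slide":[0,0,0],"spin":-0.72},{"slide":[0,0,0],"spin":-0.84},{"slide":[0,0,0],"spin":-0.96}]}}

```text
t: 4.9
tcp_pos: [0.4338, 0.0752, 0.2932]
orientation: [-0.016, 0.512, 0.858, 0.02]
wrist_force: [1.0, 0.1, -0.4]
finger_gap: 0.0424
grip_force: 0.0
```

Request:
{"fn": "apply_moves", "kwargs": {"targets": [{"slide":[0,0,0],"spin":-0.12},{"slide":[0,0,0],"spin":-0.24},{"slide":[0,0,0],"spin":-0.36},{"slide":[0,0,0],"spin":-0.48},{"slide":[0,0,0],"spin":-0.6},{"slide":[0,0,0],"spin":-0.72},{"slide":[0,0,0],"spin":-0.84},{"slide":[0,0,0],"spin":-0.96}]}}

```text
t: 5.57
tcp_pos: [0.4338, 0.0752, 0.2932]
orientation: [-0.005, 0.058, 0.998, 0.025]
wrist_force: [0.3, 0.5, -0.4]
finger_gap: 0.0428
grip_force: 0.0
```

```bash
python3 - <<'E'
from h import *
o=observe();q=o["orientation"];print(o["tcp_pos"],q,2*np.arctan2(q[2],q[1]),o["q"],o["t"])
E
```

```text
[0.43375103 0.07516119 0.29317549] [-0.00517063  0.05793773  0.99799766  0.02484245] 3.025614878705085 [ 0.13872805 -0.14074038  0.07467784  1.78664583  0.0507533   0.25469487] 5.5667
```

Request:
{"fn": "apply_moves", "kwargs": {"targets": [{"slide":[0,0,0],"spin":-0.12},{"slide":[0,0,0],"spin":-0.24},{"slide":[0,0,0],"spin":-0.36},{"slide":[0,0,0],"spin":-0.48},{"slide":[0,0,0],"spin":-0.6},{"slide":[0,0,0],"spin":-0.72},{"slide":[0,0,0],"spin":-0.84},{"slide":[0,0,0],"spin":-0.96}]}}

```text
t: 6.23
tcp_pos: [0.4338, 0.0752, 0.2932]
orientation: [0.007, -0.409, 0.912, 0.024]
wrist_force: [0.4, -0.7, 0.4]
finger_gap: 0.0427
grip_force: 0.0
```

Request:
{"fn": "apply_moves", "kwargs": {"targets": [{"slide":[0,0,0],"spin":-0.12},{"slide":[0,0,0],"spin":-0.24},{"slide":[0,0,0],"spin":-0.36},{"slide":[0,0,0],"spin":-0.48},{"slide":[0,0,0],"spin":-0.6},{"slide":[0,0,0],"spin":-0.72},{"slide":[0,0,0],"spin":-0.84},{"slide":[0,0,0],"spin":-0.96}]}}

```text
t: 6.9
tcp_pos: [0.4338, 0.0752, 0.2932]
orientation: [-0.017, 0.784, -0.62, -0.018]
wrist_force: [0.1, 0.5, -0.3]
finger_gap: 0.0427
grip_force: 0.0
```

Request:
{"fn": "apply_moves", "kwargs": {"targets": [{"slide":[0,0,0],"spin":-0.12},{"slide":[0,0,0],"spin":-0.24},{"slide":[0,0,0],"spin":-0.36},{"slide":[0,0,0],"spin":-0.48},{"slide":[0,0,0],"spin":-0.6},{"slide":[0,0,0],"spin":-0.72},{"slide":[0,0,0],"spin":-0.84},{"slide":[0,0,0],"spin":-0.96}]}}

```text
t: 7.57
tcp_pos: [0.4338, 0.0752, 0.2932]
orientation: [-0.024, 0.982, -0.188, -0.008]
wrist_force: [0.3, -0.1, -0.3]
finger_gap: 0.0429
grip_force: 0.0
```

Request:
{"fn": "apply_moves", "kwargs": {"targets": [{"slide":[0,0,0],"spin":-0.12},{"slide":[0,0,0],"spin":-0.24},{"slide":[0,0,0],"spin":-0.36},{"slide":[0,0,0],"spin":-0.48},{"slide":[0,0,0],"spin":-0.57},{"slide":[0,0,0],"spin":-0.57}]}}

```text
t: 8.07
tcp_pos: [0.4316, 0.088, 0.2932]
orientation: [-0.021, 0.996, 0.086, -0.001]
wrist_force: [0.1, -0.1, 0.5]
finger_gap: 0.0428
grip_force: 0.0
```

```bash
cat >> h.py <<'E'
from scipy.spatial.transform import Rotation as Ro
def tool():
    o=observe();q=o["orientation"];M=Ro.from_quat([q[1],q[2],q[3],q[0]]).as_matrix()
    return np.array(o["tcp_pos"]),M,o
def rep():
    p,M,o=tool();print("t",round(o["t"],2),"tcp",np.round(p,4),"toolx",np.round(M[:,0],3),"toolz",np.round(M[:,2],3),"q",np.round(o["q"],3),"gap",round(o["finger_gap"],4),"grip",round(o["grip_force"],1),"F",np.round(o["wrist_force"],1))
def slide(*X):
    p,M,o=tool()
    for x in X: print("slide to",np.round(x,4),"=",np.round(M.T@(np.array(x)-p),4))
E
python3 -c "
from h import *
rep()"
```

```text
t 8.07 tcp [0.4316 0.088  0.2932] toolx [0.985 0.171 0.002] toolz [-0.005  0.041 -0.999] q [ 0.174 -0.142  0.073  1.785  0.042 -3.14 ] gap 0.0428 grip 0.0 F [ 0.1 -0.1  0.5]
```

Request:
{"fn": "apply_moves", "kwargs": {"targets": [{"slide":[0,0.02,0],"spin":0},{"slide":[0,0.04,0],"spin":0},{"slide":[0,0.06,0],"spin":0}]}}

```text
t: 8.32
tcp_pos: [0.4379, 0.0614, 0.2904]
orientation: [-0.008, 0.998, 0.064, 0.0]
wrist_force: [0.0, -0.1, -0.8]
finger_gap: 0.043
grip_force: 0.0
```

```bash
python3 -c "
from h import *
rep()"
```

```text
t 8.32 tcp [0.4379 0.0614 0.2904] toolx [0.992 0.128 0.001] toolz [-0.001  0.016 -1.   ] q [ 0.129 -0.139  0.071  1.78   0.016 -3.141] gap 0.043 grip 0.0 F [ 0.  -0.1 -0.8]
```

Request:
{"fn": "apply_moves", "kwargs": {"targets": [{"slide":[0,0.02,0],"spin":0},{"slide":[0,0.036,0],"spin":0}]}}

```text
t: 8.48
tcp_pos: [0.4405, 0.0459, 0.2896]
orientation: [-0.0, 0.999, 0.051, 0.0]
wrist_force: [-0.5, -0.4, -0.2]
finger_gap: 0.0431
grip_force: 0.0
```

Request:
{"fn": "apply_moves", "kwargs": {"targets": [{"slide":[0,0,0],"spin":0.12},{"slide":[0,0,0],"spin":0.24},{"slide":[0,0,0],"spin":0.36},{"slide":[0,0,0],"spin":0.48},{"slide":[0,0,0],"spin":0.6},{"slide":[0,0,0],"spin":0.72},{"slide":[0,0,0],"spin":0.84},{"slide":[0,0,0],"spin":0.96}]}}

```text
t: 9.15
tcp_pos: [0.4405, 0.0466, 0.2897]
orientation: [-0.001, 0.909, -0.418, -0.0]
wrist_force: [0.5, 0.2, 0.0]
finger_gap: 0.0427
grip_force: 0.0
```

Request:
{"fn": "apply_moves", "kwargs": {"targets": [{"slide":[0,0,0],"spin":0.12},{"slide":[0,0,0],"spin":0.24},{"slide":[0,0,0],"spin":0.36},{"slide":[0,0,0],"spin":0.48},{"slide":[0,0,0],"spin":0.6},{"slide":[0,0,0],"spin":0.72},{"slide":[0,0,0],"spin":0.84},{"slide":[0,0,0],"spin":0.96}]}}

```text
t: 9.82
tcp_pos: [0.4405, 0.0466, 0.2897]
orientation: [0.0, -0.613, 0.79, 0.0]
wrist_force: [-0.1, 0.2, 0.8]
finger_gap: 0.0427
grip_force: 0.0
```

Request:
{"fn": "apply_moves", "kwargs": {"targets": [{"slide":[0,0,0],"spin":0.12},{"slide":[0,0,0],"spin":0.24},{"slide":[0,0,0],"spin":0.36},{"slide":[0,0,0],"spin":0.48},{"slide":[0,0,0],"spin":0.6},{"slide":[0,0,0],"spin":0.72},{"slide":[0,0,0],"spin":0.84},{"slide":[0,0,0],"spin":0.96}]}}

```text
t: 10.48
tcp_pos: [0.4405, 0.0466, 0.2897]
orientation: [0.0, -0.179, 0.984, 0.001]
wrist_force: [-0.8, -0.0, -0.4]
finger_gap: 0.043
grip_force: 0.0
```

Request:
{"fn": "apply_moves", "kwargs": {"targets": [{"slide":[0,0,0],"spin":0.1},{"slide":[0,0,0],"spin":0.2},{"slide":[0,0,0],"spin":0.3}]}}

```text
t: 10.73
tcp_pos: [0.4405, 0.0466, 0.2897]
orientation: [0.0, -0.03, 1.0, 0.001]
wrist_force: [0.8, 0.1, 0.1]
finger_gap: 0.0428
grip_force: 0.0
```

```bash
python3 - <<'E'
from h import *
rep()
p=capture("wrist");save(p,"w2");print("cam",-np.array(p["R"]).T@np.array(p["t"]))
for l,z in (("hood_lip",.13),("hood_hinge",.122),("pivot",.097),("mouth",.104),("canister",0)):
    for d in mark_of(l,p)[:2]: print(l,round(d["conf"],2),np.round(d["at"]),atz(p,d["at"],z)[:2])
E
```

```text
t 10.73 tcp [0.4405 0.0466 0.2897] toolx [-0.998 -0.06  -0.   ] toolz [ 0.     0.001 -1.   ] q [ 1.050e-01 -1.370e-01  7.200e-02  1.779e+00  1.000e-03  4.400e-02] gap 0.0428 grip 0.0 F [0.8 0.1 0.1]
cam [0.37459073 0.04091882 0.43155038]
hood_lip 0.97 [367. 223.] [0.48106297 0.15736088]
hood_lip 0.6 [506. 303.] [0.561493   0.31626027]
pivot 0.58 [407. 251.] [0.52290239 0.21949236]
mouth 0.96 [353. 258.] [0.53198467 0.15875628]
canister 0.86 [333. 224.] [0.53237112 0.16152629]
canister 0.52 [ 46. 171.] [ 0.47991659 -0.23157426]
```

View pics/w2.png

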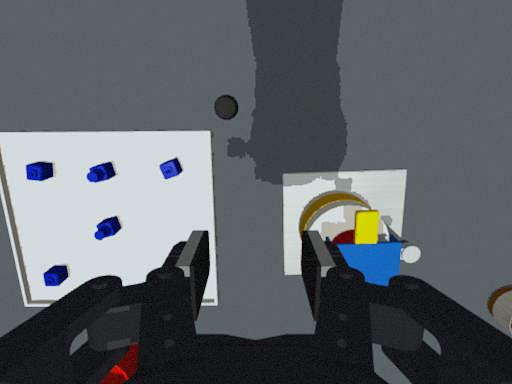

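The wrist view shows the lip at (367,226), the post at (410,253) and the base-plate front edge from (283,174) to (405,170). The broken bottles are at (39,171), (171,168) and (56,275).

```bash
python3 - <<'E'
from h import *
p=dict(np.load("/dev/null",allow_pickle=True)) if 0 else capture("wrist")
g=cv2.cvtColor(p["frame"],cv2.COLOR_RGB2GRAY)
# plate front edge: per column strongest gradient near row 172
pts=[]
for c in range(290,400,3):
    col=cv2.GaussianBlur(g,(3,3),0)[160:186,c].astype(float);d=np.diff(col);i=d.argmax();pts.append([c,160.5+i])
pts=np.array(pts);W=np.array([atz(p,q,.006) for q in pts])
k=np.polyfit(W[:,1],W[:,0],1);r=W[:,0]-np.polyval(k,W[:,1]);m=abs(r)<.002;k=np.polyfit(W[m,1],W[m,0],1)
print("plate yaw",-np.arctan(k[0]),m.sum(),len(m))
hsv=cv2.cvtColor(p["frame"],cv2.COLOR_RGB2HSV);y=cv2.inRange(hsv,(24,150,150),(34,255,255));y[:, :345]=0
n,l,s,ce=cv2.connectedComponentsWithStats(y);j=1+s[1:,4].argmax();rc=cv2.minAreaRect(np.argwhere(l==j)[:,::-1].astype(np.float32))
B=cv2.boxPoints(rc);print(B);print(np.round([atz(p,b,.134)[:2] for b in B],4))
E
```

```text
plate yaw 0.09202124040145389 37 37
[[354. 212.]
 [377. 212.]
 [377. 244.]
 [354. 244.]]
[[0.4688 0.143 ]
 [0.4673 0.1649]
 [0.5001 0.1704]
 [0.5017 0.1478]]
```

Request:
{"fn": "apply_moves", "kwargs": {"targets": [{"slide":[-0.016,0.036,0.03],"spin":-0.03},{"slide":[-0.032,0.071,0.06],"spin":-0.03},{"slide":[-0.048,0.107,0.09],"spin":-0.03},{"slide":[-0.048,0.107,0.11],"spin":-0.03},{"slide":[-0.048,0.107,0.11],"spin":-0.03}]}}

```text
t: 11.5
tcp_pos: [0.4798, 0.1595, 0.1731]
orientation: [-0.004, -0.05, 0.999, -0.0]
wrist_force: [-0.6, -0.4, -0.8]
finger_gap: 0.0429
grip_force: 0.0
```

```bash
python3 - <<'E'
from h import *
rep(); slide([.482,.1564,.12])
r,a=.0943,.085
for th in np.arange(.2,2.75,.2): print(round(th,2),round(-(r*np.cos(a)-r*np.cos(th+a)),3),round(-r*(np.sin(th+a)-np.sin(a)),3))
p=capture("wrist")
for l,z in (("hood_lip",.13),("mouth",.104),("pivot",.097)):
    for d in mark_of(l,p)[:1]: print(l,round(d["conf"],2),np.round(d["at"]),atz(p,d["at"],z)[:2])
E
```

```text
t 11.5 tcp [0.4798 0.1595 0.1731] toolx [-0.995 -0.101  0.007] toolz [-0.007 -0.001 -1.   ] q [ 0.32  -0.026 -0.052  1.552  0.002  0.219] gap 0.0429 grip 0.0 F [-0.6 -0.4 -0.8]
slide to [0.482  0.1564 0.12  ] = [-0.0023 -0.0033  0.0531]
0.2 -0.003 -0.019
0.4 -0.011 -0.036
0.6 -0.021 -0.052
0.8 -0.034 -0.065
1.0 -0.05 -0.075
1.2 -0.067 -0.082
1.4 -0.086 -0.086
1.6 -0.105 -0.086
1.8 -0.123 -0.082
2.0 -0.14 -0.074
2.2 -0.156 -0.063
2.4 -0.169 -0.05
2.6 -0.179 -0.034
hood_lip 0.57 [251. 219.] [0.48092764 0.15616795]
```

Request:
{"fn": "apply_moves", "kwargs": {"targets": [{"slide":[0,0,0.02],"spin":0},{"slide":[0,0,0.04],"spin":0},{"slide":[0,0,0.06],"spin":0},{"slide":[0,0,0.06],"spin":0},{"slide":[0,0,0.06],"spin":0}]}}

```text
t: 12.12
tcp_pos: [0.4813, 0.1568, 0.1212]
orientation: [0.001, -0.048, 0.999, 0.001]
wrist_force: [-0.3, 0.0, 0.7]
finger_gap: 0.0425
grip_force: 0.0
```

Request:
{"fn": "apply_moves", "kwargs": {"targets": [{"slide":[0,0,0],"spin":0},{"slide":[0,0,0],"spin":0},{"slide":[0,0,0],"spin":0},{"slide":[0,0,0],"spin":0},{"slide":[0,0,0],"spin":0},{"slide":[0,0,0],"spin":0}], "fingers": 15}}

```text
t: 12.62
tcp_pos: [0.4819, 0.1574, 0.1206]
orientation: [0.001, -0.048, 0.999, 0.001]
wrist_force: [2.9, -4.0, 3.0]
finger_gap: 0.0199
grip_force: 60.2
```

```bash
python3 - <<'E'
from h import *
rep(); slide([.482,.1564,.12])
E
```

```text
t 12.62 tcp [0.4819 0.1574 0.1206] toolx [-0.995 -0.096 -0.002] toolz [ 0.002  0.001 -1.   ] q [ 3.150e-01 -3.200e-02 -1.590e-01  1.441e+00  1.000e-03  2.190e-01] gap 0.0199 grip 60.2 F [ 2.9 -4.   3. ]
slide to [0.482  0.1564 0.12  ] = [-0.     -0.001   0.0006]
```

Request:
{"fn": "apply_moves", "kwargs": {"targets": [{"slide":[-0.003,0,-0.019],"spin":0},{"slide":[-0.011,0,-0.036],"spin":0},{"slide":[-0.021,0,-0.052],"spin":0},{"slide":[-0.034,0,-0.065],"spin":0},{"slide":[-0.05,0,-0.075],"spin":0},{"slide":[-0.067,0,-0.082],"spin":0},{"slide":[-0.086,0,-0.086],"spin":0},{"slide":[-0.105,0,-0.086],"spin":0}]}}

```text
t: 13.28
tcp_pos: [0.5854, 0.1673, 0.2057]
orientation: [-0.001, -0.048, 0.999, 0.0]
wrist_force: [-1.4, -2.9, -4.2]
finger_gap: 0.0181
grip_force: 58.5
```

Request:
{"fn": "apply_moves", "kwargs": {"targets": [{"slide":[-0.018,0,0.004],"spin":0},{"slide":[-0.035,0,0.012],"spin":0},{"slide":[-0.051,0,0.023],"spin":0},{"slide":[-0.064,0,0.036],"spin":0},{"slide":[-0.074,0,0.052],"spin":0},{"slide":[-0.078,0,0.06],"spin":0},{"slide":[-0.078,0,0.06],"spin":0}]}}

```text
t: 13.87
tcp_pos: [0.6626, 0.1751, 0.1425]
orientation: [-0.002, -0.048, 0.999, 0.0]
wrist_force: [-0.8, -0.6, 0.3]
finger_gap: 0.0127
grip_force: 0.0
```

```bash
python3 - <<'E'
from h import *
rep()
s=capture("scene");cv2.imwrite("pics/s1.png",cv2.cvtColor(cv2.resize(s["frame"][110:270,220:420],None,fx=3,fy=3,interpolation=cv2.INTER_CUBIC),cv2.COLOR_RGB2BGR))
E
```

```text
t 13.87 tcp [0.6626 0.1751 0.1425] toolx [-0.995 -0.097  0.004] toolz [-0.004  0.001 -1.   ] q [0.258 0.411 0.392 1.556 0.002 0.161] gap 0.0127 grip 0.0 F [-0.8 -0.6  0.3]
```

View pics/s1.png

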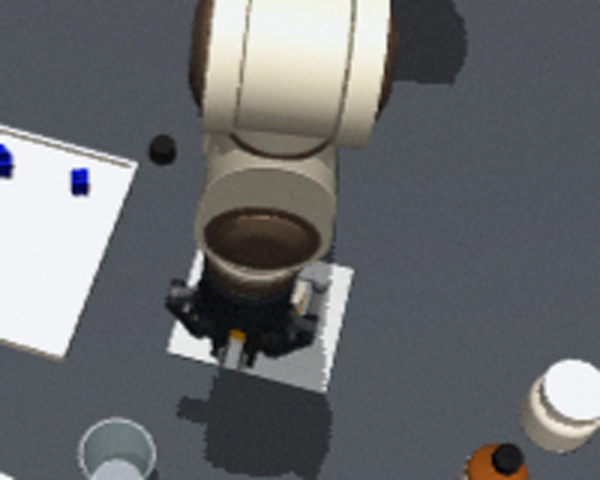

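The gripper covers the canister in this view and the lip has left the pads (gap 12.7 mm). I'll raise the arm and look.

Request:
{"fn": "apply_moves", "kwargs": {"targets": [{"slide":[0,0,-0.03],"spin":0},{"slide":[0,0,-0.06],"spin":0},{"slide":[0,0,-0.1],"spin":0},{"slide":[0,0,-0.14],"spin":0},{"slide":[0.04,0,-0.16],"spin":0},{"slide":[0.08,0,-0.16],"spin":0},{"slide":[0.12,0,-0.16],"spin":0},{"slide":[0.15,0,-0.16],"spin":0}], "fingers": 100}}

```text
t: 14.58
tcp_pos: [0.5111, 0.1602, 0.3078]
orientation: [0.001, -0.048, 0.999, 0.001]
wrist_force: [-0.4, -0.7, -0.5]
finger_gap: 0.0852
grip_force: 0.0
```

```bash
python3 - <<'E'
from h import *
rep()
p=capture("wrist");save(p,"w3")
for l,z in (("cap_top",.125),("hood_lip",.15),("hood_lip",.2),("pivot",.097),("hood_hinge",.122)):
    for d in mark_of(l,p)[:1]: print(l,round(d["conf"],2),np.round(d["at"]),atz(p,d["at"],z)[:2])
E
```

```text
t 14.58 tcp [0.5111 0.1602 0.3078] toolx [-0.995 -0.097 -0.003] toolz [ 0.003  0.002 -1.   ] q [0.303 0.093 0.334 1.808 0.002 0.206] gap 0.0852 grip 0.0 F [-0.4 -0.7 -0.5]
cap_top 0.79 [253. 186.] [0.52828368 0.15934966]
hood_lip 0.79 [254. 274.] [0.61280203 0.16837686]
hood_lip 0.79 [254. 274.] [0.58480317 0.16563367]
pivot 0.57 [308. 183.] [0.52604779 0.2198415 ]
hood_hinge 0.86 [254. 226.] [0.57157131 0.16465238]
```

View pics/w3.png

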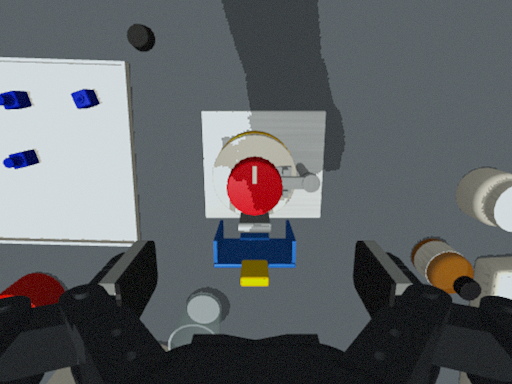

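The wrist view shows the hood near upright (lip at (254,272)) with the red cap exposed at (254,186). The hood needs a further push back.

Request:
{"fn": "apply_moves", "kwargs": {"targets": [{"slide":[-0.012,-0.001,0.03],"spin":0},{"slide":[-0.024,-0.001,0.06],"spin":0},{"slide":[-0.024,-0.001,0.09],"spin":0},{"slide":[-0.024,-0.001,0.108],"spin":0},{"slide":[-0.024,-0.001,0.108],"spin":0},{"slide":[-0.024,-0.001,0.108],"spin":0},{"slide":[-0.024,-0.001,0.108],"spin":0}], "fingers": 0}}

```text
t: 15.47
tcp_pos: [0.5388, 0.1621, 0.1994]
orientation: [0.001, -0.048, 0.999, 0.001]
wrist_force: [-0.1, -0.2, 0.3]
finger_gap: 0.0006
grip_force: 0.0
```

Request:
{"fn": "apply_moves", "kwargs": {"targets": [{"slide":[-0.024,0,-0.01],"spin":0},{"slide":[-0.041,0,-0.009],"spin":0},{"slide":[-0.058,0,-0.005],"spin":0},{"slide":[-0.074,0,0.002],"spin":0},{"slide":[-0.088,0,0.012],"spin":0},{"slide":[-0.1,0,0.025],"spin":0},{"slide":[-0.11,0,0.04],"spin":0},{"slide":[-0.11,0,0.04],"spin":0}]}}

```text
t: 16.13
tcp_pos: [0.6484, 0.1725, 0.1553]
orientation: [-0.001, -0.048, 0.999, 0.0]
wrist_force: [-0.8, 0.5, -0.8]
finger_gap: -0.0001
grip_force: 0.0
```

Request:
{"fn": "apply_moves", "kwargs": {"targets": [{"slide":[0.01,0,-0.02],"spin":0},{"slide":[0.03,0,-0.05],"spin":0},{"slide":[0.06,0,-0.09],"spin":0},{"slide":[0.1,0,-0.13],"spin":0},{"slide":[0.13,0,-0.15],"spin":0},{"slide":[0.13,0,-0.15],"spin":0},{"slide":[0.13,0,-0.15],"spin":0}], "fingers": 100}}

```text
t: 16.72
tcp_pos: [0.5162, 0.1598, 0.3137]
orientation: [0.004, -0.049, 0.999, 0.002]
wrist_force: [0.5, -0.2, 0.4]
finger_gap: 0.0833
grip_force: 0.0
```

```bash
python3 - <<'E'
from h import *
rep()
p=capture("wrist");save(p,"w4")
for l,z in (("cap_top",.125),("hood_lip",.16),("pivot",.097),("hood_hinge",.122)):
    for d in mark_of(l,p)[:1]: print(l,round(d["conf"],2),np.round(d["at"]),atz(p,d["at"],z)[:2])
E
```

```text
t 16.72 tcp [0.5162 0.1598 0.3137] toolx [-0.995 -0.097 -0.008] toolz [ 0.008  0.004 -1.   ] q [3.000e-01 1.040e-01 3.570e-01 1.816e+00 1.000e-03 2.020e-01] gap 0.0833 grip 0.0 F [ 0.5 -0.2  0.4]
cap_top 0.77 [257. 182.] [0.5312153  0.16275978]
hood_lip 0.79 [256. 308.] [0.65648045 0.1738525 ]
pivot 0.83 [312. 174.] [0.52311443 0.22395181]
hood_hinge 0.79 [254. 216.] [0.56970749 0.16389375]
```

View pics/w4.png

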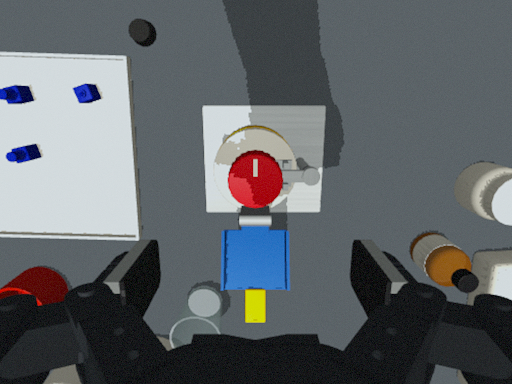

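The wrist view shows the hood well back (lip at (256,306), about 2.6 rad) and the cap at (256,180) with its white mark pointing to the front.

```bash
python3 - <<'E'
from h import *
rep(); slide([.532,.161,.15],[.532,.161,.102])
E
```

```text
t 16.97 tcp [0.5185 0.1598 0.3061] toolx [-0.995 -0.096  0.002] toolz [-0.002  0.001 -1.   ] q [2.980e-01 1.140e-01 3.530e-01 1.812e+00 1.000e-03 2.020e-01] gap 0.0859 grip 0.0 F [ 0.3 -0.1 -0. ]
slide to [0.532 0.161 0.15 ] = [-0.0138 -0.0002  0.1561]
slide to [0.532 0.161 0.102] = [-0.0139 -0.0003  0.2041]
```

Request:
{"fn": "apply_moves", "kwargs": {"targets": [{"slide":[-0.007,0,0.03],"spin":0.12},{"slide":[-0.014,0,0.06],"spin":0.24},{"slide":[-0.014,0,0.09],"spin":0.36},{"slide":[-0.014,0,0.12],"spin":0.48},{"slide":[-0.014,0,0.145],"spin":0.62},{"slide":[-0.014,0,0.146],"spin":0.62},{"slide":[-0.014,0,0.146],"spin":0.62}], "fingers": 80}}

```text
t: 17.55
tcp_pos: [0.5313, 0.161, 0.1599]
orientation: [-0.002, 0.258, 0.966, -0.0]
wrist_force: [-0.9, 0.1, 0.5]
finger_gap: 0.0684
grip_force: 0.0
```

```bash
python3 - <<'E'
from h import *
p=capture("wrist")
for l,z in (("cap_top",.125),("pivot",.097),("hood_hinge",.122)):
    for d in mark_of(l,p)[:1]: print(l,round(d["conf"],2),np.round(d["at"]),atz(p,d["at"],z)[:2])
hsv=cv2.cvtColor(p["frame"],cv2.COLOR_RGB2HSV);r=cv2.inRange(hsv,(0,150,120),(8,255,255))|cv2.inRange(hsv,(172,150,120),(180,255,255))
n,l,s,ce=cv2.connectedComponentsWithStats(r);j=1+s[1:,4].argmax();print(s[j])
c,rad=cv2.minEnclosingCircle(np.argwhere(l==j)[:,::-1].astype(np.float32));print(c,rad,atz(p,c,.125),atz(p,(c[0]-rad,c[1]),.125),atz(p,(c[0]+rad,c[1]),.125))
rep(); slide([.532,.161,.102])
E
```

```text
cap_top 0.59 [256. 221.] [0.53105382 0.16038538]
pivot 0.82 [338. 150.] [0.52457943 0.22316022]
hood_hinge 0.82 [295. 269.] [0.57024596 0.16476678]
[ 208  172   98   93 6960]
(256.32366943359375, 216.72898864746094) 49.51124572753906 [0.5287243  0.16186738 0.125     ] [0.51469543 0.1374257  0.125     ] [0.54274894 0.18630171 0.125     ]
t 17.75 tcp [0.533  0.1616 0.1638] toolx [-0.867  0.498 -0.001] toolz [ 0.003  0.002 -1.   ] q [2.940e-01 8.500e-02 4.300e-02 1.526e+00 1.000e-03 8.150e-01] gap 0.0687 grip 0.0 F [-1.3  0.5  0.7]
slide to [0.532 0.161 0.102] = [ 0.0006 -0.0012  0.0618]
```

Request:
{"fn": "apply_moves", "kwargs": {"targets": [{"slide":[0.001,-0.001,0.02],"spin":0},{"slide":[0.001,-0.001,0.04],"spin":0},{"slide":[0.001,-0.001,0.052],"spin":0},{"slide":[0.001,-0.001,0.058],"spin":0},{"slide":[0.001,-0.001,0.058],"spin":0}]}}

```text
t: 18.17
tcp_pos: [0.5304, 0.161, 0.1034]
orientation: [-0.0, 0.258, 0.966, 0.0]
wrist_force: [-0.6, 0.0, 0.1]
finger_gap: 0.0685
grip_force: 0.0
```

Request:
{"fn": "apply_moves", "kwargs": {"targets": [{"slide":[0,0,0],"spin":0},{"slide":[0,0,0],"spin":0},{"slide":[0,0,0],"spin":0},{"slide":[0,0,0],"spin":0},{"slide":[0,0,0],"spin":0}], "fingers": 55}}

```text
t: 18.58
tcp_pos: [0.5311, 0.1613, 0.105]
orientation: [0.001, 0.259, 0.966, 0.001]
wrist_force: [-0.9, 0.5, 5.9]
finger_gap: 0.0562
grip_force: 63.5
```

```bash
python3 - <<'E'
from h import *
rep()
E
```

```text
t 18.58 tcp [0.5311 0.1613 0.105 ] toolx [-0.866  0.5   -0.001] toolz [ 0.002  0.002 -1.   ] q [ 2.940e-01  8.500e-02 -6.900e-02  1.414e+00  1.000e-03  8.170e-01] gap 0.0562 grip 63.5 F [-0.9  0.5  5.9]
```

Request:
{"fn": "apply_moves", "kwargs": {"targets": [{"slide":[0,0,-0.001],"spin":-0.11},{"slide":[0,0,-0.0015],"spin":-0.22},{"slide":[0,0,-0.002],"spin":-0.33},{"slide":[0,0,-0.0025],"spin":-0.44},{"slide":[0,0,-0.003],"spin":-0.55},{"slide":[0,0,-0.0035],"spin":-0.66},{"slide":[0,0,-0.004],"spin":-0.77},{"slide":[0,0,-0.0045],"spin":-0.88}]}}

```text
t: 19.25
tcp_pos: [0.5315, 0.1616, 0.1095]
orientation: [0.002, -0.18, 0.984, 0.001]
wrist_force: [0.6, 2.5, 4.7]
finger_gap: 0.0562
grip_force: 63.5
```

Request:
{"fn": "apply_moves", "kwargs": {"targets": [{"slide":[0,0,-0.0006],"spin":-0.11},{"slide":[0,0,-0.0011],"spin":-0.22},{"slide":[0,0,-0.002],"spin":-0.37},{"slide":[0,0,-0.002],"spin":-0.37}]}}

```text
t: 19.58
tcp_pos: [0.5314, 0.1617, 0.1112]
orientation: [0.002, -0.358, 0.934, 0.001]
wrist_force: [0.9, 3.2, 3.1]
finger_gap: 0.0567
grip_force: 44.4
```

```bash
python3 - <<'E'
from h import *
rep();print(observe()["torque"])
E
```

```text
t 19.58 tcp [0.5314 0.1617 0.1112] toolx [-0.743 -0.669 -0.004] toolz [ 0.002  0.003 -1.   ] q [ 0.294  0.085 -0.058  1.425  0.002 -0.438] gap 0.0567 grip 44.4 F [0.9 3.2 3.1]
[ 0.80262892 -0.13538153 -0.05861956]
```

Request:
{"fn": "apply_moves", "kwargs": {"targets": [{"slide":[0,0,0],"spin":0},{"slide":[0,0,0],"spin":0},{"slide":[0,0,0],"spin":0},{"slide":[0,0,-0.001],"spin":0.12},{"slide":[0,0,-0.001],"spin":0.24},{"slide":[0,0,-0.001],"spin":0.36},{"slide":[0,0,-0.001],"spin":0.48},{"slide":[0,0,-0.001],"spin":0.6}], "fingers": 78}}

```text
t: 20.25
tcp_pos: [0.5305, 0.1608, 0.1111]
orientation: [-0.0, -0.059, 0.998, 0.0]
wrist_force: [0.3, -0.8, 0.7]
finger_gap: 0.0662
grip_force: 0.0
```

Request:
{"fn": "apply_moves", "kwargs": {"targets": [{"slide":[0,0,0],"spin":0.12},{"slide":[0,0,0],"spin":0.24},{"slide":[0,0,0],"spin":0.36},{"slide":[0,0,0],"spin":0.48},{"slide":[0,0,0],"spin":0.6},{"slide":[0,0,0],"spin":0.65},{"slide":[0,0,0],"spin":0.65}]}}

```text
t: 20.83
tcp_pos: [0.5306, 0.1608, 0.1112]
orientation: [-0.0, 0.261, 0.965, 0.0]
wrist_force: [-0.6, -0.4, 0.7]
finger_gap: 0.0668
grip_force: 0.0
```

Request:
{"fn": "apply_moves", "kwargs": {"targets": [{"slide":[0,0,0],"spin":0},{"slide":[0,0,0],"spin":0},{"slide":[0,0,0],"spin":0},{"slide":[0,0,0],"spin":0},{"slide":[0,0,0],"spin":0}], "fingers": 55}}

```text
t: 21.25
tcp_pos: [0.5308, 0.1611, 0.1117]
orientation: [0.0, 0.258, 0.966, 0.001]
wrist_force: [-1.4, -0.1, 4.7]
finger_gap: 0.056
grip_force: 62.8
```

Request:
{"fn": "apply_moves", "kwargs": {"targets": [{"slide":[0,0,-0.001],"spin":-0.11},{"slide":[0,0,-0.0015],"spin":-0.22},{"slide":[0,0,-0.002],"spin":-0.33},{"slide":[0,0,-0.0025],"spin":-0.44},{"slide":[0,0,-0.003],"spin":-0.55},{"slide":[0,0,-0.0035],"spin":-0.66},{"slide":[0,0,-0.004],"spin":-0.77},{"slide":[0,0,-0.0045],"spin":-0.88}]}}

```text
t: 21.92
tcp_pos: [0.5311, 0.1616, 0.1162]
orientation: [0.001, -0.18, 0.984, 0.001]
wrist_force: [1.8, 3.7, 2.1]
finger_gap: 0.056
grip_force: 63.4
```

Request:
{"fn": "apply_moves", "kwargs": {"targets": [{"slide":[0,0,-0.0006],"spin":-0.11},{"slide":[0,0,-0.0011],"spin":-0.22},{"slide":[0,0,-0.002],"spin":-0.33},{"slide":[0,0,-0.002],"spin":-0.33}]}}

```text
t: 22.25
tcp_pos: [0.5326, 0.1619, 0.1182]
orientation: [0.003, -0.339, 0.941, 0.001]
wrist_force: [6.1, 4.9, -2.0]
finger_gap: 0.0558
grip_force: 65.1
```

```bash
python3 - <<'E'
from h import *
rep();print(observe()["torque"])
p=capture("wrist");save(p,"w5")
E
```

```text
t 22.25 tcp [0.5326 0.1619 0.1182] toolx [-0.77  -0.638 -0.006] toolz [ 0.004  0.003 -1.   ] q [ 0.294  0.084 -0.045  1.436  0.002 -0.398] gap 0.0558 grip 65.1 F [ 6.1  4.9 -2. ]
[ 0.92106358 -1.3955126  -1.31437545]
```

View pics/w5.png

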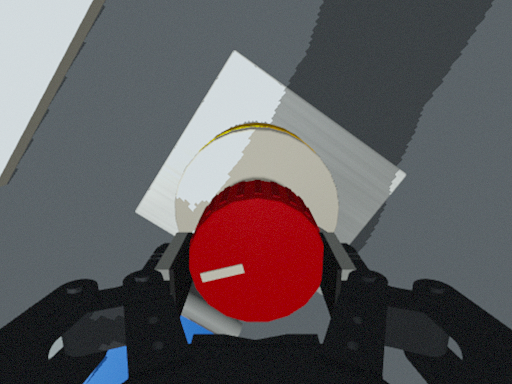

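The mark now sits at (222,272), so the cap has turned about 2.4 rad, and the torque shows it at its stop. Next is the swing.

```bash
python3 - <<'E'
from h import *
ex=np.array([.996,.09]);ey=np.array([-.09,.996])
def W(th): return -.062*np.sin(th)*ex+.062*(1-np.cos(th))*ey
def ax(y): return np.array([[-np.cos(y),-np.sin(y)],[-np.sin(y),np.cos(y)]])
for k0,n,y in ((0,7,.69),(.84,7,.69-.83)):
    for i in range(1,n+1):
        th=k0+.12*i; print(round(th,2),np.round(ax(y)@(W(th)-W(k0)),4))
E
```

```text
0.12 [0.0059 0.0046]
0.24 [0.0112 0.0098]
0.36 [0.0158 0.0156]
0.48 [0.0197 0.0219]
0.6 [0.0228 0.0287]
0.72 [0.0251 0.0358]
0.84 [0.0265 0.0431]
0.96 [0.0058 0.0046]
1.08 [0.0111 0.0099]
1.2 [0.0156 0.0158]
1.32 [0.0195 0.0221]
1.44 [0.0225 0.0289]
1.56 [0.0247 0.036 ]
1.68 [0.026  0.0433]
```

Request:
{"fn": "apply_moves", "kwargs": {"targets": [{"slide":[0.0059,0.0046,0],"spin":0.12},{"slide":[0.0112,0.0098,0],"spin":0.235},{"slide":[0.0158,0.0156,0],"spin":0.355},{"slide":[0.0197,0.0219,0],"spin":0.47},{"slide":[0.0228,0.0287,0],"spin":0.59},{"slide":[0.0251,0.0358,0],"spin":0.71},{"slide":[0.0265,0.0431,0],"spin":0.83}]}}

```text
t: 22.88
tcp_pos: [0.4845, 0.1767, 0.118]
orientation: [0.002, 0.076, 0.997, -0.0]
wrist_force: [9.9, -4.5, -2.4]
finger_gap: 0.0557
grip_force: 65.3
```

Request:
{"fn": "apply_moves", "kwargs": {"targets": [{"slide":[0.0058,0.0046,0],"spin":0.12},{"slide":[0.0111,0.0099,0],"spin":0.235},{"slide":[0.0156,0.0158,0],"spin":0.355},{"slide":[0.0195,0.0221,0],"spin":0.47},{"slide":[0.0225,0.0289,0],"spin":0.59},{"slide":[0.0247,0.036,0],"spin":0.71},{"slide":[0.026,0.0433,0],"spin":0.83},{"slide":[0.026,0.0433,0],"spin":0.83}]}}

```text
t: 23.55
tcp_pos: [0.4631, 0.2226, 0.1175]
orientation: [0.001, 0.472, 0.882, -0.002]
wrist_force: [1.1, -14.3, 3.5]
finger_gap: 0.0559
grip_force: 65.8
```

```bash
python3 - <<'E'
from h import *
rep();print(observe()["torque"])
E
```

```text
t 23.55 tcp [0.4631 0.2226 0.1175] toolx [-0.554  0.832 -0.003] toolz [ 0.    -0.004 -1.   ] q [ 0.45  -0.011 -0.144  1.439 -0.003  1.433] gap 0.0559 grip 65.8 F [  1.1 -14.3   3.5]
[-2.95327353  0.02834885 -0.91484415]
```

Request:
{"fn": "apply_moves", "kwargs": {"targets": [{"slide":[0,0,0],"spin":0},{"slide":[0,0,0],"spin":0},{"slide":[0,0,0],"spin":0},{"slide":[0,0,-0.03],"spin":0},{"slide":[0,0,-0.07],"spin":0},{"slide":[0,0,-0.11],"spin":0},{"slide":[0,0,-0.15],"spin":0},{"slide":[0,0,-0.19],"spin":0}], "fingers": 78}}

```text
t: 24.22
tcp_pos: [0.4628, 0.2238, 0.3099]
orientation: [-0.0, 0.468, 0.884, 0.001]
wrist_force: [1.4, -0.4, 0.7]
finger_gap: 0.0663
grip_force: 0.0
```

Request:
{"fn": "apply_moves", "kwargs": {"targets": [{"slide":[-0.037,-0.017,0],"spin":-0.12},{"slide":[-0.074,-0.034,0],"spin":-0.24},{"slide":[-0.111,-0.051,0],"spin":-0.36},{"slide":[-0.148,-0.068,0],"spin":-0.48},{"slide":[-0.185,-0.085,0],"spin":-0.6},{"slide":[-0.222,-0.102,0],"spin":-0.72},{"slide":[-0.259,-0.119,0],"spin":-0.84},{"slide":[-0.296,-0.136,0],"spin":-0.96}], "fingers": 45}}

```text
t: 24.88
tcp_pos: [0.5126, -0.0692, 0.3077]
orientation: [0.0, 0.041, 0.999, 0.001]
wrist_force: [0.2, 0.3, 0.6]
finger_gap: 0.0384
grip_force: 0.0
```

Request:
{"fn": "apply_moves", "kwargs": {"targets": [{"slide":[0,-0.03,0],"spin":0},{"slide":[0,-0.04,0],"spin":0},{"slide":[0,-0.04,0],"spin":0},{"slide":[0,-0.04,0],"spin":0}]}}

```text
t: 25.22
tcp_pos: [0.509, -0.1073, 0.3075]
orientation: [0.0, 0.045, 0.999, 0.001]
wrist_force: [0.2, 0.5, 0.4]
finger_gap: 0.0388
grip_force: 0.0
```

```bash
python3 - <<'E'
from h import *
np.set_printoptions(precision=4,suppress=True)
rep()
p=capture("wrist");save(p,"w6")
for l in ("broken1","sound1"):
    for d in mark_of(l,p): print(l,round(d["conf"],2),np.round(d["at"]),atz(p,d["at"],.004)[:2])
    for d in recognise(l,p): print(l,round(d["conf"],2),np.round(d["box"]))
E
```

```text
t 25.22 tcp [ 0.509  -0.1073  0.3075] toolx [-0.996  0.09  -0.   ] toolz [ 0.     0.002 -1.   ] q [-0.209  0.058  0.296  1.809  0.002 -0.119] gap 0.0388 grip 0.0 F [0.2 0.5 0.4]
broken1 0.78 [289. 114.] [ 0.4626 -0.058 ]
broken1 0.51 [164. 138.] [ 0.4783 -0.2278]
broken1 0.82 [280. 105.  18.  22.]
broken1 0.81 [153. 131.  16.  17.]
broken1 0.6 [171. 236.  18.  15.]
sound1 0.6 [235. 182.] [ 0.5471 -0.1389]
sound1 0.55 [221. 128.] [ 0.4714 -0.1494]
sound1 0.21 [508. 163.] [0.5542 0.2374]
sound1 0.83 [223. 175.  19.  20.]
sound1 0.61 [208. 121.  22.  18.]
sound1 0.15 [109.  71. 231. 205.]
```

View pics/w6.png

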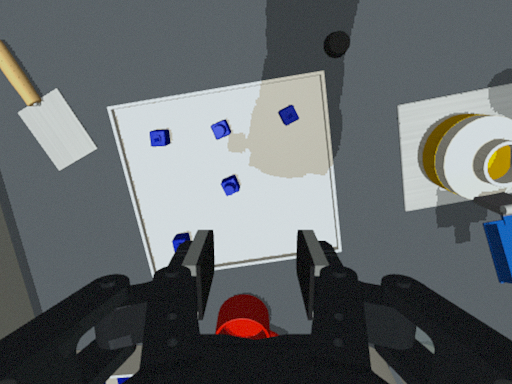

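The wrist view shows the open canister mouth. Broken bottles are at (289,115), (159,138) and (181,241), and sound ones at (221,129) and (231,185).

```bash
cat >> h.py <<'E'
def bott(p,near=None,z=.030):
    hsv=cv2.cvtColor(p["frame"],cv2.COLOR_RGB2HSV);m=cv2.inRange(hsv,(105,120,40),(135,255,255))
    n,l,s,ce=cv2.connectedComponentsWithStats(m)
    for j in range(1,n):
        if s[j,4]<60: continue
        w=atz(p,ce[j],.016)
        if near is not None and np.linalg.norm(w[:2]-near)>.035: continue
        if not(.4<w[0]<.7 and -.3<w[1]<.02): continue
        P=np.array([atz(p,q,.028)[:2] for q in np.argwhere(l==j)[:,::-1]]).astype(np.float32)
        r=cv2.minAreaRect(P*1000)
        B=cv2.boxPoints(r)/1000;e=B[1]-B[0];a=np.arctan2(e[1],e[0]);a=(a+np.pi/4)%(np.pi/2)-np.pi/4
        print("px",np.round(ce[j]),"area",s[j,4],"mid",np.round(w[:2],4),"rect c",np.round(np.array(r[0])/1000,4),"size",np.round(r[1],1),"yaw",round(a,3))
E
python3 - <<'E'
from h import *
p=capture("wrist");bott(p)
E
```

```text
px [288. 115.] area 244 mid [ 0.4621 -0.0603] rect c [ 0.4616 -0.0615] size [19.5 19.2] yaw 0.43
px [220. 129.] area 243 mid [ 0.4724 -0.1493] rect c [ 0.4717 -0.1479] size [18.9 20.4] yaw 0.306
px [159. 137.] area 288 mid [ 0.4758 -0.2302] rect c [ 0.4752 -0.2266] size [19.3 24.7] yaw 0.001
px [229. 185.] area 249 mid [ 0.5482 -0.1451] rect c [ 0.5455 -0.1441] size [21.8 21.1] yaw 0.353
px [179. 240.] area 188 mid [ 0.6225 -0.2253] rect c [ 0.618  -0.2229] size [17.5 31.9] yaw 0.67
```

Request:
{"fn": "apply_moves", "kwargs": {"targets": [{"slide":[0.017,0.014,0.03],"spin":-0.12},{"slide":[0.034,0.028,0.07],"spin":-0.24},{"slide":[0.051,0.043,0.11],"spin":-0.36},{"slide":[0.051,0.043,0.15],"spin":-0.48},{"slide":[0.051,0.043,0.19],"spin":-0.52},{"slide":[0.051,0.043,0.207],"spin":-0.52},{"slide":[0.051,0.043,0.207],"spin":-0.52},{"slide":[0.051,0.043,0.207],"spin":-0.52}]}}

```text
t: 26.18
tcp_pos: [0.4617, -0.0592, 0.1006]
orientation: [-0.0, -0.214, 0.977, 0.001]
wrist_force: [1.0, 0.1, 0.1]
finger_gap: 0.0382
grip_force: 0.0
```

```bash
python3 - <<'E'
from h import *
rep();p=capture("wrist");bott(p,[.462,-.06]);rep();slide([.462,-.06,.016])
E
```

```text
t 26.18 tcp [ 0.4617 -0.0592  0.1006] toolx [-0.908 -0.418  0.   ] toolz [-0.001  0.002 -1.   ] q [-0.128 -0.124 -0.284  1.412  0.002 -0.56 ] gap 0.0382 grip 0.0 F [1.  0.1 0.1]
px [253. 199.] area 925 mid [ 0.4626 -0.0609] rect c [ 0.4595 -0.0623] size [23.4 18.5] yaw 0.43
t 26.23 tcp [ 0.4627 -0.0595  0.1021] toolx [-0.908 -0.418 -0.002] toolz [ 0.002  0.001 -1.   ] q [-0.129 -0.125 -0.282  1.412  0.002 -0.56 ] gap 0.0383 grip 0.0 F [-0.7 -0.6  0.8]
slide to [ 0.462 -0.06   0.016] = [ 0.001  -0.0002  0.0861]
```

Request:
{"fn": "apply_moves", "kwargs": {"targets": [{"slide":[0,0,0.03],"spin":0},{"slide":[0,0,0.06],"spin":0},{"slide":[0,0,0.078],"spin":0},{"slide":[0,0,0.084],"spin":0},{"slide":[0,0,0.084],"spin":0}]}}

```text
t: 26.65
tcp_pos: [0.4627, -0.0596, 0.0173]
orientation: [0.001, -0.214, 0.977, 0.001]
wrist_force: [-0.1, 0.5, 0.8]
finger_gap: 0.0383
grip_force: 0.0
```

Request:
{"fn": "apply_moves", "kwargs": {"targets": [{"slide":[0,0,0],"spin":0},{"slide":[0,0,0],"spin":0},{"slide":[0,0,0],"spin":0},{"slide":[0,0,0],"spin":0},{"slide":[0,0,-0.03],"spin":0},{"slide":[0,0,-0.07],"spin":0},{"slide":[0,0,-0.11],"spin":0},{"slide":[0,0,-0.155],"spin":0}], "fingers": 10}}

```text
t: 27.32
tcp_pos: [0.4619, -0.0598, 0.1712]
orientation: [0.001, -0.214, 0.977, 0.0]
wrist_force: [1.0, -0.0, 0.6]
finger_gap: 0.0183
grip_force: 58.8
```

Request:
{"fn": "apply_moves", "kwargs": {"targets": [{"slide":[-0.026,0.028,0],"spin":0},{"slide":[-0.052,0.057,0],"spin":0},{"slide":[-0.078,0.085,0],"spin":0},{"slide":[-0.104,0.114,0],"spin":0},{"slide":[-0.13,0.142,0],"spin":0},{"slide":[-0.156,0.171,0],"spin":0},{"slide":[-0.156,0.171,0],"spin":0},{"slide":[-0.156,0.171,0],"spin":0}]}}

```text
t: 27.98
tcp_pos: [0.5327, 0.1626, 0.1693]
orientation: [0.001, -0.215, 0.977, 0.001]
wrist_force: [-0.9, 0.1, -0.4]
finger_gap: 0.0181
grip_force: 58.9
```

```bash
python3 - <<'E'
from h import *
rep();p=capture("wrist");save(p,"w7")
for l,z in (("mouth",.104),):
    for d in mark_of(l,p)[:1]: print(l,round(d["conf"],2),np.round(d["at"]),atz(p,d["at"],z)[:2])
rep();slide([.5325,.161,.110])
E
```

```text
t 27.98 tcp [0.5327 0.1626 0.1693] toolx [-0.907 -0.421 -0.002] toolz [ 0.001  0.002 -1.   ] q [ 2.960e-01  8.700e-02  5.600e-02  1.538e+00  1.000e-03 -1.390e-01] gap 0.0181 grip 58.9 F [-0.9  0.1 -0.4]
mouth 0.79 [252. 202.] [0.53093953 0.15895613]
t 28.08 tcp [0.5324 0.1605 0.1694] toolx [-0.908 -0.418 -0.002] toolz [ 0.001  0.001 -1.   ] q [ 2.920e-01  8.500e-02  5.400e-02  1.539e+00  1.000e-03 -1.390e-01] gap 0.0182 grip 58.9 F [-0.4 -0.5 -1. ]
slide to [0.5325 0.161  0.11  ] = [-0.0002  0.0004  0.0595]
```

View pics/w7.png

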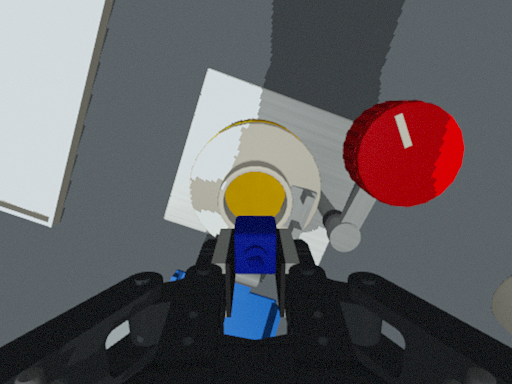

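The bottle is held at (255,245) just past the mouth at (255,200), and the cap is well aside at (403,152).

Request:
{"fn": "apply_moves", "kwargs": {"targets": [{"slide":[0,0,0.03],"spin":0},{"slide":[0,0,0.055],"spin":0},{"slide":[0,0,0.059],"spin":0},{"slide":[0,0,0.059],"spin":0}]}}

```text
t: 28.42
tcp_pos: [0.5314, 0.1594, 0.1089]
orientation: [-0.001, -0.213, 0.977, 0.001]
wrist_force: [-0.0, 0.1, 0.1]
finger_gap: 0.0184
grip_force: 58.8
```

Request:
{"fn": "apply_moves", "kwargs": {"targets": [{"slide":[0,0,0],"spin":0},{"slide":[0,0,0],"spin":0},{"slide":[0,0,0],"spin":0},{"slide":[0,0,0],"spin":0},{"slide":[0,0,-0.03],"spin":0},{"slide":[0,0,-0.06],"spin":0}], "fingers": 45}}

```text
t: 28.92
tcp_pos: [0.5314, 0.1605, 0.1694]
orientation: [-0.001, -0.214, 0.977, 0.001]
wrist_force: [0.4, 0.2, 0.7]
finger_gap: 0.0384
grip_force: 0.0
```

Request:
{"fn": "apply_moves", "kwargs": {"targets": [{"slide":[0.0215,-0.033,0],"spin":0.08},{"slide":[0.043,-0.066,0],"spin":0.16},{"slide":[0.0645,-0.099,0],"spin":0.24},{"slide":[0.086,-0.132,0],"spin":0.32},{"slide":[0.1075,-0.165,0],"spin":0.4},{"slide":[0.129,-0.198,0],"spin":0.43},{"slide":[0.1505,-0.231,0],"spin":0.43},{"slide":[0.172,-0.264,0],"spin":0.43}]}}

```text
t: 29.58
tcp_pos: [0.486, -0.1528, 0.17]
orientation: [0.001, -0.001, 1.0, 0.001]
wrist_force: [1.2, 0.6, -0.3]
finger_gap: 0.0382
grip_force: 0.0
```

Request:
{"fn": "apply_moves", "kwargs": {"targets": [{"slide":[0.006,-0.039,0],"spin":0},{"slide":[0.011,-0.078,0.02],"spin":0},{"slide":[0.011,-0.078,0.05],"spin":0},{"slide":[0.011,-0.078,0.07],"spin":0},{"slide":[0.011,-0.078,0.07],"spin":0},{"slide":[0.011,-0.078,0.07],"spin":0}]}}

```text
t: 30.08
tcp_pos: [0.4752, -0.2287, 0.0991]
orientation: [-0.0, -0.001, 1.0, 0.001]
wrist_force: [0.9, 0.7, 0.3]
finger_gap: 0.0383
grip_force: 0.0
```

```bash
python3 - <<'E'
from h import *
p=capture("wrist");bott(p);rep();slide([.4755,-.229,.0165])
E
```

```text
px [372. 197.] area 1308 mid [ 0.4738 -0.1466] rect c [ 0.4715 -0.1511] size [33.6 24.1] yaw 0.48
px [255. 200.] area 949 mid [ 0.4766 -0.2297] rect c [ 0.473  -0.2298] size [19.  24.1] yaw -0.01
px [367. 277.] area 236 mid [ 0.5376 -0.1443] rect c [ 0.5327 -0.1486] size [19.5 10.9] yaw 0.656
t 30.13 tcp [ 0.476  -0.2288  0.1004] toolx [-1.    -0.002 -0.001] toolz [ 0.001  0.001 -1.   ] q [-0.449  0.024 -0.142  1.404  0.002 -0.451] gap 0.0385 grip 0.0 F [0.2 0.5 0.9]
slide to [ 0.4755 -0.229   0.0165] = [ 0.0006 -0.0003  0.0839]
```

Request:
{"fn": "apply_moves", "kwargs": {"targets": [{"slide":[0,0,0.03],"spin":0},{"slide":[0,0,0.06],"spin":0},{"slide":[0,0,0.078],"spin":0},{"slide":[0,0,0.084],"spin":0},{"slide":[0,0,0.084],"spin":0}]}}

```text
t: 30.55
tcp_pos: [0.4759, -0.2283, 0.0154]
orientation: [0.0, -0.001, 1.0, 0.001]
wrist_force: [-0.3, -0.0, -0.3]
finger_gap: 0.038
grip_force: 0.0
```

Request:
{"fn": "apply_moves", "kwargs": {"targets": [{"slide":[0,0,0],"spin":0},{"slide":[0,0,0],"spin":0},{"slide":[0,0,0],"spin":0},{"slide":[0,0,0],"spin":0},{"slide":[0,0,-0.03],"spin":0},{"slide":[0,0,-0.07],"spin":0},{"slide":[0,0,-0.11],"spin":0},{"slide":[0,0,-0.155],"spin":0}], "fingers": 10}}

```text
t: 31.22
tcp_pos: [0.4753, -0.2289, 0.1695]
orientation: [0.001, -0.001, 1.0, 0.001]
wrist_force: [0.9, -0.3, 0.1]
finger_gap: 0.0181
grip_force: 58.8
```

Request:
{"fn": "apply_moves", "kwargs": {"targets": [{"slide":[-0.006,0.039,0],"spin":0},{"slide":[-0.011,0.078,0],"spin":0},{"slide":[-0.017,0.117,0],"spin":0},{"slide":[-0.023,0.156,0],"spin":0},{"slide":[-0.029,0.195,0],"spin":0},{"slide":[-0.034,0.234,0],"spin":0},{"slide":[-0.04,0.273,0],"spin":0},{"slide":[-0.046,0.312,0],"spin":0}]}}

```text
t: 31.88
tcp_pos: [0.5214, 0.0851, 0.1688]
orientation: [0.001, -0.001, 1.0, 0.001]
wrist_force: [0.7, -0.7, -0.8]
finger_gap: 0.0181
grip_force: 58.8
```

Request:
{"fn": "apply_moves", "kwargs": {"targets": [{"slide":[-0.006,0.039,0],"spin":0},{"slide":[-0.011,0.078,0],"spin":0},{"slide":[-0.011,0.078,0],"spin":0},{"slide":[-0.011,0.078,0],"spin":0}]}}

```text
t: 32.22
tcp_pos: [0.5321, 0.1631, 0.1681]
orientation: [0.001, -0.002, 1.0, 0.001]
wrist_force: [-0.6, 0.1, 0.5]
finger_gap: 0.0185
grip_force: 58.9
```

```bash
python3 - <<'E'
from h import *
rep();slide([.532,.161,.110])
E
```

```text
t 32.22 tcp [0.5321 0.1631 0.1681] toolx [-1.    -0.005 -0.001] toolz [ 0.001  0.002 -1.   ] q [2.970e-01 8.600e-02 5.300e-02 1.536e+00 1.000e-03 2.920e-01] gap 0.0185 grip 58.9 F [-0.6  0.1  0.5]
slide to [0.532 0.161 0.11 ] = [ 0.0002 -0.0022  0.0581]
```

Request:
{"fn": "apply_moves", "kwargs": {"targets": [{"slide":[0,0,0.03],"spin":0},{"slide":[0,0,0.055],"spin":0},{"slide":[0,0,0.059],"spin":0},{"slide":[0,0,0.059],"spin":0}]}}

```text
t: 32.55
tcp_pos: [0.5313, 0.1599, 0.1076]
orientation: [-0.001, -0.0, 1.0, 0.0]
wrist_force: [0.1, 0.4, 0.3]
finger_gap: 0.0181
grip_force: 58.9
```

Request:
{"fn": "apply_moves", "kwargs": {"targets": [{"slide":[0,0,0],"spin":0},{"slide":[0,0,0],"spin":0},{"slide":[0,0,0],"spin":0},{"slide":[0,0,0],"spin":0},{"slide":[0,0,-0.03],"spin":0},{"slide":[0,0,-0.06],"spin":0}], "fingers": 45}}

```text
t: 33.05
tcp_pos: [0.5311, 0.1608, 0.1681]
orientation: [-0.001, -0.001, 1.0, 0.0]
wrist_force: [0.4, -0.3, 0.7]
finger_gap: 0.0383
grip_force: 0.0
```

Request:
{"fn": "apply_moves", "kwargs": {"targets": [{"slide":[-0.009,-0.039,0],"spin":0},{"slide":[-0.018,-0.077,0],"spin":0},{"slide":[-0.027,-0.116,0],"spin":0},{"slide":[-0.036,-0.154,0],"spin":0},{"slide":[-0.045,-0.193,0],"spin":0},{"slide":[-0.054,-0.232,0],"spin":0},{"slide":[-0.063,-0.27,0],"spin":0},{"slide":[-0.072,-0.309,0],"spin":0}]}}

```text
t: 33.72
tcp_pos: [0.6047, -0.1498, 0.1687]
orientation: [0.001, -0.001, 1.0, 0.001]
wrist_force: [0.7, -0.1, -0.1]
finger_gap: 0.0384
grip_force: 0.0
```

Request:
{"fn": "apply_moves", "kwargs": {"targets": [{"slide":[-0.009,-0.039,0],"spin":0},{"slide":[-0.018,-0.077,0.02],"spin":0},{"slide":[-0.018,-0.077,0.05],"spin":0},{"slide":[-0.018,-0.077,0.05],"spin":0},{"slide":[-0.018,-0.077,0.05],"spin":0}]}}

```text
t: 34.13
tcp_pos: [0.6215, -0.2244, 0.1166]
orientation: [-0.001, -0.0, 1.0, 0.001]
wrist_force: [0.0, 0.7, 0.5]
finger_gap: 0.0387
grip_force: 0.0
```

```bash
python3 - <<'E'
from h import *
p=capture("wrist");bott(p);rep();save(p,"w8")
for d in mark_of("broken1",p): print(round(d["conf"],2),np.round(d["at"]),atz(p,d["at"],.004)[:2])
E
```

```text
px [371.  91.] area 1175 mid [ 0.5473 -0.1429] rect c [ 0.5475 -0.1462] size [19.6 29. ] yaw 0.321
px [257. 198.] area 798 mid [ 0.6257 -0.2236] rect c [ 0.6223 -0.2237] size [24.  18.9] yaw 0.072
t 34.18 tcp [ 0.6224 -0.224   0.1186] toolx [-1.    -0.002  0.   ] toolz [-0.     0.002 -1.   ] q [-0.346  0.344  0.26   1.488  0.002 -0.348] gap 0.0386 grip 0.0 F [-0.4 -0.5  0.5]
0.98 [257. 196.] [ 0.62778702 -0.22386512]
```

Request:
{"fn": "apply_moves", "kwargs": {"targets": [{"slide":[-0.0035,0,0.03],"spin":-0.07},{"slide":[-0.0035,0,0.06],"spin":-0.07},{"slide":[-0.0035,0,0.09],"spin":-0.07},{"slide":[-0.0035,0,0.101],"spin":-0.07},{"slide":[-0.0035,0,0.101],"spin":-0.07}]}}

```text
t: 34.65
tcp_pos: [0.6253, -0.2231, 0.0156]
orientation: [-0.001, -0.036, 0.999, 0.001]
wrist_force: [-0.9, -0.8, 0.6]
finger_gap: 0.0385
grip_force: 0.0
```

Request:
{"fn": "apply_moves", "kwargs": {"targets": [{"slide":[0,0,0],"spin":0},{"slide":[0,0,0],"spin":0},{"slide":[0,0,0],"spin":0},{"slide":[0,0,0],"spin":0},{"slide":[0,0,-0.03],"spin":0},{"slide":[0,0,-0.07],"spin":0},{"slide":[0,0,-0.11],"spin":0},{"slide":[0,0,-0.153],"spin":0}], "fingers": 10}}

```text
t: 35.32
tcp_pos: [0.6258, -0.2248, 0.1714]
orientation: [0.001, -0.036, 0.999, 0.0]
wrist_force: [1.6, 0.4, -0.3]
finger_gap: 0.0183
grip_force: 59.1
```

```bash
python3 - <<'E'
from h import *
rep();slide([.532,.161,.169])
E
```

```text
t 35.32 tcp [ 0.6258 -0.2248  0.1714] toolx [-0.997 -0.071 -0.002] toolz [ 0.002  0.001 -1.   ] q [-0.345  0.356  0.377  1.591  0.002 -0.417] gap 0.0183 grip 59.1 F [ 1.6  0.4 -0.3]
slide to [0.532 0.161 0.169] = [0.0661 0.3915 0.0027]
```

Request:
{"fn": "apply_moves", "kwargs": {"targets": [{"slide":[0.0066,0.039,0],"spin":0},{"slide":[0.0132,0.078,0],"spin":0},{"slide":[0.0198,0.117,0],"spin":0},{"slide":[0.0264,0.156,0],"spin":0},{"slide":[0.033,0.195,0],"spin":0},{"slide":[0.0396,0.234,0],"spin":0},{"slide":[0.0462,0.273,0],"spin":0},{"slide":[0.0528,0.312,0],"spin":0}]}}

```text
t: 35.98
tcp_pos: [0.5507, 0.0843, 0.1706]
orientation: [0.002, -0.036, 0.999, 0.001]
wrist_force: [-0.6, 0.2, -0.8]
finger_gap: 0.0183
grip_force: 59.1
```

Request:
{"fn": "apply_moves", "kwargs": {"targets": [{"slide":[0.0066,0.039,0],"spin":0},{"slide":[0.013,0.079,0],"spin":0},{"slide":[0.013,0.079,0],"spin":0},{"slide":[0.013,0.079,0],"spin":0}]}}

```text
t: 36.32
tcp_pos: [0.5323, 0.1626, 0.1704]
orientation: [0.001, -0.038, 0.999, 0.001]
wrist_force: [0.6, 0.5, 0.4]
finger_gap: 0.018
grip_force: 59.1
```

```bash
python3 - <<'E'
from h import *
capture("wrist");rep();slide([.532,.161,.110])
E
```

```text
t 36.37 tcp [0.5326 0.1613 0.1702] toolx [-0.997 -0.073 -0.002] toolz [ 0.002  0.002 -1.   ] q [2.930e-01 8.500e-02 5.600e-02 1.539e+00 1.000e-03 2.200e-01] gap 0.0184 grip 59.1 F [ 0.2 -0.6 -1.1]
slide to [0.532 0.161 0.11 ] = [ 0.0008 -0.0003  0.0602]
```

Request:
{"fn": "apply_moves", "kwargs": {"targets": [{"slide":[0,0,0.03],"spin":0},{"slide":[0,0,0.055],"spin":0},{"slide":[0,0,0.06],"spin":0},{"slide":[0,0,0.06],"spin":0}]}}

```text
t: 36.7
tcp_pos: [0.532, 0.1592, 0.1078]
orientation: [-0.001, -0.035, 0.999, 0.0]
wrist_force: [0.3, -0.0, -0.4]
finger_gap: 0.0184
grip_force: 59.1
```

Request:
{"fn": "apply_moves", "kwargs": {"targets": [{"slide":[0,0,0],"spin":0},{"slide":[0,0,0],"spin":0},{"slide":[0,0,0],"spin":0},{"slide":[0,0,0],"spin":0},{"slide":[0,0,-0.04],"spin":0},{"slide":[0,0,-0.08],"spin":0},{"slide":[0,0,-0.12],"spin":0}], "fingers": 45}}

```text
t: 37.28
tcp_pos: [0.532, 0.1603, 0.2307]
orientation: [0.0, -0.036, 0.999, 0.001]
wrist_force: [1.4, 0.6, -0.0]
finger_gap: 0.0384
grip_force: 0.0
```

Request:
{"fn": "apply_moves", "kwargs": {"targets": [{"slide":[0.03,0.015,-0.04],"spin":0.1},{"slide":[0.05,0.03,-0.08],"spin":0.2},{"slide":[0.05,0.03,-0.08],"spin":0.3},{"slide":[0.05,0.03,-0.08],"spin":0.3}], "fingers": 80}}

```text
t: 37.62
tcp_pos: [0.4799, 0.1878, 0.3143]
orientation: [0.003, 0.116, 0.993, 0.003]
wrist_force: [-0.1, 1.0, -0.5]
finger_gap: 0.0683
grip_force: 0.0
```

```bash
python3 - <<'E'
from h import *
p=capture("wrist");s=capture("scene");rep()
for l,z in (("cap_top",.137),("mouth",.104),("pivot",.097),("hood_lip",.16)):
    for d in mark_of(l,p)[:1]: print(l,round(d["conf"],2),np.round(d["at"]),atz(p,d["at"],z)[:2])
hsv=cv2.cvtColor(p["frame"],cv2.COLOR_RGB2HSV);r=cv2.inRange(hsv,(0,150,120),(8,255,255))|cv2.inRange(hsv,(172,150,120),(180,255,255))
n,l,st,ce=cv2.connectedComponentsWithStats(r)
for j in range(1,n):
    if st[j,4]>800:print(st[j])
a=p["frame"];b=s["frame"][110:302,130:386]
img=np.hstack([cv2.resize(a,(400,300)),cv2.resize(b,(400,300))]);cv2.imwrite("pics/m9.png",cv2.cvtColor(img,cv2.COLOR_RGB2BGR))
E
```

```text
t 37.72 tcp [0.4808 0.1869 0.3095] toolx [-0.975  0.224 -0.002] toolz [ 0.002  0.002 -1.   ] q [3.70e-01 4.60e-02 2.88e-01 1.81e+00 1.00e-03 5.96e-01] gap 0.0679 grip 0.0 F [ 1.1 -0.3 -1.4]
cap_top 0.85 [283. 143.] [0.46036856 0.22017557]
mouth 0.84 [243. 211.] [0.52941225 0.1625891 ]
pivot 0.58 [294. 192.] [0.52329583 0.22282472]
hood_lip 0.77 [280. 333.] [0.65255457 0.17389822]
[ 256  115   58   59 2575]
```

View pics/m9.png

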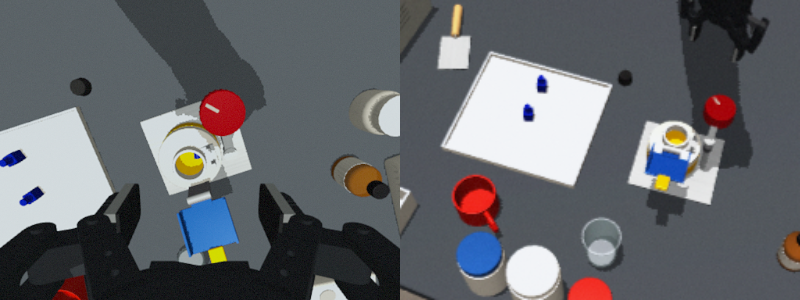

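The left half shows a bottle inside the canister and the cap at (222,112). The right half shows only the two sound bottles left in the tray. Next I close the cap.

Request:
{"fn": "apply_moves", "kwargs": {"targets": [{"slide":[0.009,0.01,0.03],"spin":0.11},{"slide":[0.018,0.02,0.06],"spin":0.22},{"slide":[0.026,0.03,0.09],"spin":0.33},{"slide":[0.026,0.03,0.12],"spin":0.44},{"slide":[0.026,0.03,0.145],"spin":0.55},{"slide":[0.026,0.03,0.15],"spin":0.66},{"slide":[0.026,0.03,0.15],"spin":0.758},{"slide":[0.026,0.03,0.15],"spin":0.758}], "fingers": 80}}

```text
t: 38.58
tcp_pos: [0.4615, 0.2214, 0.1572]
orientation: [-0.001, 0.475, 0.88, -0.001]
wrist_force: [-0.0, 0.3, 0.7]
finger_gap: 0.0682
grip_force: 0.0
```

```bash
python3 - <<'E'
from h import *
p=capture("wrist")
for l,z in (("cap_top",.137),):
    for d in mark_of(l,p)[:1]: print(l,round(d["conf"],2),np.round(d["at"]),atz(p,d["at"],z)[:2])
rep();slide([.4622,.2225,.1165])
E
```

```text
cap_top 0.7 [260. 229.] [0.46267239 0.22276274]
t 38.68 tcp [0.462  0.2217 0.1585] toolx [-0.554  0.832  0.001] toolz [-0.     0.001 -1.   ] q [ 4.470e-01 -1.800e-02 -7.300e-02  1.516e+00  1.000e-03  1.430e+00] gap 0.0684 grip 0.0 F [-0.9 -0.   0.4]
slide to [0.4622 0.2225 0.1165] = [0.0005 0.0006 0.042 ]
```

Request:
{"fn": "apply_moves", "kwargs": {"targets": [{"slide":[0.0005,0.0005,0.02],"spin":0},{"slide":[0.0005,0.0005,0.036],"spin":0},{"slide":[0.0005,0.0005,0.042],"spin":0},{"slide":[0.0005,0.0005,0.042],"spin":0},{"slide":[0.0005,0.0005,0.042],"spin":0}]}}

```text
t: 39.1
tcp_pos: [0.4623, 0.2227, 0.1174]
orientation: [-0.0, 0.473, 0.881, 0.001]
wrist_force: [-0.3, -0.2, -0.5]
finger_gap: 0.0684
grip_force: 0.0
```

Request:
{"fn": "apply_moves", "kwargs": {"targets": [{"slide":[0,0,0],"spin":0},{"slide":[0,0,0],"spin":0},{"slide":[0,0,0],"spin":0},{"slide":[0,0,0],"spin":0},{"slide":[0,0,0],"spin":0}], "fingers": 55}}

```text
t: 39.52
tcp_pos: [0.4626, 0.2231, 0.1182]
orientation: [0.0, 0.473, 0.881, 0.002]
wrist_force: [-1.5, 0.6, 6.5]
finger_gap: 0.0558
grip_force: 62.7
```

```bash
python3 - <<'E'
from h import *
rep()
ex=np.array([.996,.09]);ey=np.array([-.09,.996])
def W(th): return -.0625*np.sin(th)*ex+.0625*(1-np.cos(th))*ey
def ax(y): return np.array([[-np.cos(y),-np.sin(y)],[-np.sin(y),np.cos(y)]])
for k0,n,y in ((1.65,7,-.983),(.81,7,-.983+.85)):
    for i in range(1,n+1):
        th=max(k0-.12*i,-.01); print(round(th,2),np.round(ax(y)@(W(th)-W(k0)),4))
E
```

```text
t 39.52 tcp [0.4626 0.2231 0.1182] toolx [-0.552  0.834  0.001] toolz [ 0.002  0.002 -1.   ] q [ 4.490e-01 -1.600e-02 -1.480e-01  1.436e+00  1.000e-03  1.435e+00] gap 0.0558 grip 62.7 F [-1.5  0.6  6.5]
1.53 [-0.0065 -0.0037]
1.41 [-0.0134 -0.0066]
1.29 [-0.0206 -0.0087]
1.17 [-0.028  -0.0098]
1.05 [-0.0355 -0.0101]
0.93 [-0.043  -0.0095]
0.81 [-0.0503 -0.008 ]
0.69 [-0.0065 -0.0038]
0.57 [-0.0134 -0.0067]
0.45 [-0.0206 -0.0089]
0.33 [-0.0279 -0.0101]
0.21 [-0.0354 -0.0105]
0.09 [-0.0429 -0.0099]
-0.01 [-0.0491 -0.0088]
```

Request:
{"fn": "apply_moves", "kwargs": {"targets": [{"slide":[-0.0065,-0.0037,0],"spin":-0.12},{"slide":[-0.0134,-0.0066,0],"spin":-0.24},{"slide":[-0.0206,-0.0087,0],"spin":-0.365},{"slide":[-0.028,-0.0098,0],"spin":-0.485},{"slide":[-0.0355,-0.0101,0],"spin":-0.605},{"slide":[-0.043,-0.0095,0],"spin":-0.725},{"slide":[-0.0503,-0.008,0],"spin":-0.85}]}}

```text
t: 40.1
tcp_pos: [0.4842, 0.1761, 0.1182]
orientation: [0.001, 0.065, 0.998, 0.001]
wrist_force: [1.6, -0.1, 4.5]
finger_gap: 0.0559
grip_force: 62.8
```

Request:
{"fn": "apply_moves", "kwargs": {"targets": [{"slide":[-0.0065,-0.0038,0],"spin":-0.12},{"slide":[-0.0134,-0.0067,0],"spin":-0.24},{"slide":[-0.0206,-0.0089,0],"spin":-0.36},{"slide":[-0.0279,-0.0101,0],"spin":-0.48},{"slide":[-0.0354,-0.0105,0],"spin":-0.6},{"slide":[-0.0429,-0.0099,0],"spin":-0.72},{"slide":[-0.0491,-0.0088,0],"spin":-0.82},{"slide":[-0.0491,-0.0088,0],"spin":-0.82}]}}

```text
t: 40.77
tcp_pos: [0.5316, 0.1612, 0.118]
orientation: [0.001, -0.338, 0.941, 0.001]
wrist_force: [-2.1, 0.4, 9.5]
finger_gap: 0.0561
grip_force: 63.3
```

```bash
python3 - <<'E'
from h import *
rep();print(observe()["torque"])
E
```

```text
t 40.77 tcp [0.5316 0.1612 0.118 ] toolx [-0.772 -0.636 -0.003] toolz [ 0.001  0.003 -1.   ] q [ 0.293  0.085 -0.045  1.439  0.002 -0.396] gap 0.0561 grip 63.3 F [-2.1  0.4  9.5]
[ 0.34880295  0.68948823 -0.63845262]
```

Request:
{"fn": "apply_moves", "kwargs": {"targets": [{"slide":[0,0,0.0005],"spin":0.11},{"slide":[0,0,0.001],"spin":0.22},{"slide":[0,0,0.0016],"spin":0.33},{"slide":[0,0,0.0022],"spin":0.44},{"slide":[0,0,0.0027],"spin":0.55},{"slide":[0,0,0.0033],"spin":0.66},{"slide":[0,0,0.0038],"spin":0.77},{"slide":[0,0,0.0044],"spin":0.88}]}}

```text
t: 41.43
tcp_pos: [0.5309, 0.1617, 0.1138]
orientation: [0.001, 0.101, 0.995, 0.002]
wrist_force: [-2.2, 2.5, 6.8]
finger_gap: 0.0558
grip_force: 63.0
```

Request:
{"fn": "apply_moves", "kwargs": {"targets": [{"slide":[0,0,0.0006],"spin":0.11},{"slide":[0,0,0.0011],"spin":0.22},{"slide":[0,0,0.0018],"spin":0.37},{"slide":[0,0,0.0018],"spin":0.37}]}}

```text
t: 41.77
tcp_pos: [0.531, 0.1618, 0.1118]
orientation: [0.0, 0.283, 0.959, 0.002]
wrist_force: [-2.2, 1.6, 5.5]
finger_gap: 0.0557
grip_force: 62.9
```

```bash
python3 - <<'E'
from h import *
rep();print(observe()["torque"])
E
```

```text
t 41.77 tcp [0.531  0.1618 0.1118] toolx [-0.84   0.542  0.   ] toolz [ 0.002  0.003 -1.   ] q [ 0.294  0.084 -0.058  1.427  0.003  0.868] gap 0.0557 grip 62.9 F [-2.2  1.6  5.5]
[0.79124254 0.41848233 0.11684835]
```

Now re-grip and do the second stroke.

Request:
{"fn": "apply_moves", "kwargs": {"targets": [{"slide":[0,0,0],"spin":0},{"slide":[0,0,0],"spin":0},{"slide":[0,0,0],"spin":0},{"slide":[0,0,0],"spin":-0.12},{"slide":[0,0,0],"spin":-0.24},{"slide":[0,0,0],"spin":-0.36},{"slide":[0,0,0],"spin":-0.48},{"slide":[0,0,0],"spin":-0.6}], "fingers": 78}}

```text
t: 42.43
tcp_pos: [0.5307, 0.1608, 0.1105]
orientation: [0.0, -0.02, 1.0, 0.001]
wrist_force: [0.3, 0.2, 0.1]
finger_gap: 0.0664
grip_force: 0.0
```

Request:
{"fn": "apply_moves", "kwargs": {"targets": [{"slide":[0,0,0],"spin":-0.12},{"slide":[0,0,0],"spin":-0.24},{"slide":[0,0,0],"spin":-0.36},{"slide":[0,0,0],"spin":-0.48},{"slide":[0,0,0],"spin":-0.6},{"slide":[0,0,0],"spin":-0.65},{"slide":[0,0,0],"spin":-0.65}]}}

```text
t: 43.02
tcp_pos: [0.5307, 0.1608, 0.1105]
orientation: [0.0, -0.336, 0.942, 0.001]
wrist_force: [0.4, 0.4, 0.1]
finger_gap: 0.0666
grip_force: 0.0
```

Request:
{"fn": "apply_moves", "kwargs": {"targets": [{"slide":[0,0,0],"spin":0},{"slide":[0,0,0],"spin":0},{"slide":[0,0,0],"spin":0},{"slide":[0,0,0],"spin":0},{"slide":[0,0,0],"spin":0}], "fingers": 55}}

```text
t: 43.43
tcp_pos: [0.5307, 0.161, 0.111]
orientation: [0.001, -0.335, 0.942, 0.001]
wrist_force: [-1.5, 0.3, 3.7]
finger_gap: 0.0559
grip_force: 62.7
```

Request:
{"fn": "apply_moves", "kwargs": {"targets": [{"slide":[0,0,0.0005],"spin":0.11},{"slide":[0,0,0.001],"spin":0.22},{"slide":[0,0,0.0016],"spin":0.33},{"slide":[0,0,0.0022],"spin":0.44},{"slide":[0,0,0.0027],"spin":0.55},{"slide":[0,0,0.0033],"spin":0.66},{"slide":[0,0,0.0038],"spin":0.77},{"slide":[0,0,0.0044],"spin":0.88}]}}

```text
t: 44.1
tcp_pos: [0.5305, 0.1617, 0.1065]
orientation: [-0.0, 0.101, 0.995, 0.001]
wrist_force: [-2.1, 3.6, 2.6]
finger_gap: 0.056
grip_force: 62.8
```

```bash
python3 - <<'E'
from h import *
rep();print(observe()["torque"])
E
```

```text
t 44.1 tcp [0.5305 0.1617 0.1065] toolx [-0.98  0.2   0.  ] toolz [ 0.     0.003 -1.   ] q [ 0.294  0.086 -0.066  1.418  0.003  0.496] gap 0.056 grip 62.8 F [-2.1  3.6  2.6]
[0.77292105 0.57955471 0.04736083]
```

Request:
{"fn": "apply_moves", "kwargs": {"targets": [{"slide":[0,0,0.0006],"spin":0.1},{"slide":[0,0,0.0011],"spin":0.2},{"slide":[0,0,0.0015],"spin":0.28},{"slide":[0,0,0.0015],"spin":0.34},{"slide":[0,0,0.0015],"spin":0.34}]}}

```text
t: 44.52
tcp_pos: [0.5282, 0.1616, 0.1044]
orientation: [-0.003, 0.266, 0.964, 0.001]
wrist_force: [-11.6, 2.2, 7.3]
finger_gap: 0.0559
grip_force: 63.5
```

```bash
python3 - <<'E'
from h import *
rep();print(observe()["torque"])
E
```

```text
t 44.52 tcp [0.5282 0.1616 0.1044] toolx [-0.858  0.513  0.005] toolz [-0.005  0.003 -1.   ] q [ 0.295  0.086 -0.07   1.419  0.004  0.834] gap 0.0559 grip 63.5 F [-11.6   2.2   7.3]
[0.65390536 2.58717174 0.75081536]
```

Request:
{"fn": "apply_moves", "kwargs": {"targets": [{"slide":[0,0,0],"spin":-0.05},{"slide":[0,0,0],"spin":-0.05},{"slide":[0,0,0],"spin":-0.05},{"slide":[0,0,-0.04],"spin":-0.05},{"slide":[0,0,-0.08],"spin":-0.16},{"slide":[0,0,-0.12],"spin":-0.28},{"slide":[0,0,-0.16],"spin":-0.4},{"slide":[0,0,-0.2],"spin":-0.52}], "fingers": 78}}

```text
t: 45.18
tcp_pos: [0.5304, 0.1605, 0.3067]
orientation: [0.0, 0.006, 1.0, 0.001]
wrist_force: [1.2, -0.4, 0.2]
finger_gap: 0.0666
grip_force: 0.0
```

Request:
{"fn": "apply_moves", "kwargs": {"targets": [{"slide":[0,0,0],"spin":-0.1},{"slide":[0,0,0],"spin":-0.13},{"slide":[0,0,0],"spin":-0.13}], "fingers": 100}}

```text
t: 45.43
tcp_pos: [0.5312, 0.1607, 0.3053]
orientation: [0.001, -0.057, 0.998, 0.001]
wrist_force: [0.6, -0.6, -0.7]
finger_gap: 0.0854
grip_force: 0.0
```

```bash
python3 - <<'E'
from h import *
p=capture("wrist");rep();save(p,"w10")
for l,z in (("cap_top",.125),("pivot",.097),("hood_lip",.16)):
    for d in mark_of(l,p)[:1]: print(l,round(d["conf"],2),np.round(d["at"]),atz(p,d["at"],z)[:2])
E
```

```text
t 45.48 tcp [0.5309 0.1607 0.3047] toolx [-0.994 -0.111 -0.001] toolz [ 0.001  0.001 -1.   ] q [2.930e-01 1.400e-01 3.800e-01 1.809e+00 1.000e-03 1.820e-01] gap 0.0854 grip 0.0 F [ 0.7  0.1 -0.8]
cap_top 0.77 [253. 165.] [0.52600847 0.15782255]
pivot 0.78 [314. 164.] [0.52192336 0.22277283]
hood_lip 0.98 [255. 301.] [0.65565065 0.1742071 ]
```

View pics/w10.png

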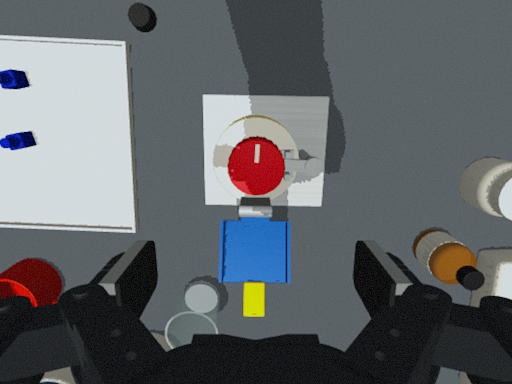

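The view shows the cap seated with its mark at (257,153) pointing forward again, and the hood lip at (254,300). I'll pinch the lip and carry it back over.

Request:
{"fn": "apply_moves", "kwargs": {"targets": [{"slide":[-0.035,-0.001,0],"spin":0.02},{"slide":[-0.07,-0.001,0],"spin":0.02},{"slide":[-0.105,-0.002,0.03],"spin":0.02},{"slide":[-0.131,-0.002,0.07],"spin":0.02},{"slide":[-0.131,-0.002,0.105],"spin":0.02},{"slide":[-0.131,-0.002,0.105],"spin":0.02},{"slide":[-0.131,-0.002,0.105],"spin":0.02}], "fingers": 50}}

```text
t: 46.22
tcp_pos: [0.6594, 0.1732, 0.1968]
orientation: [-0.003, -0.046, 0.999, -0.0]
wrist_force: [0.0, -0.0, 0.8]
finger_gap: 0.0426
grip_force: 0.0
```

```bash
python3 - <<'E'
from h import *
p=capture("wrist");rep();save(p,"w11");slide([.662,.173,.142])
for d in mark_of("hood_lip",p)[:1]: print(round(d["conf"],2),np.round(d["at"]),atz(p,d["at"],.152)[:2])
E
```

```text
t 46.27 tcp [0.6604 0.1736 0.201 ] toolx [-0.996 -0.093  0.   ] toolz [-0.     0.001 -1.   ] q [2.560e-01 4.160e-01 5.130e-01 1.668e+00 1.000e-03 1.640e-01] gap 0.0427 grip 0.0 F [ 0.2 -0.6  0.7]
slide to [0.662 0.173 0.142] = [-0.0016 -0.0008  0.059 ]
0.57 [258. 220.] [0.66148426 0.17407883]
```

View pics/w11.png

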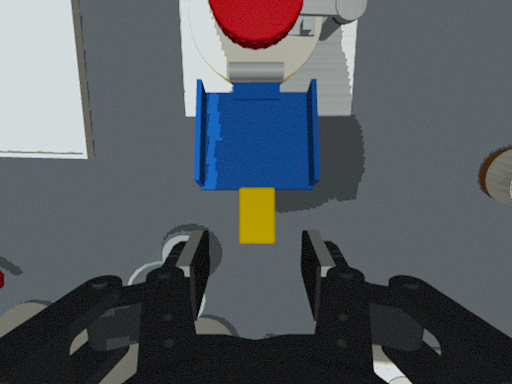

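The lip is centred at (257,215) between the fingers.

Request:
{"fn": "apply_moves", "kwargs": {"targets": [{"slide":[-0.001,0,0.02],"spin":0},{"slide":[-0.001,0,0.04],"spin":0},{"slide":[-0.001,0,0.055],"spin":0},{"slide":[-0.001,0,0.059],"spin":0},{"slide":[-0.001,0,0.059],"spin":0}]}}

```text
t: 46.73
tcp_pos: [0.6623, 0.1741, 0.1437]
orientation: [0.002, -0.047, 0.999, 0.001]
wrist_force: [-0.3, 0.3, 0.4]
finger_gap: 0.0426
grip_force: 0.0
```

Request:
{"fn": "apply_moves", "kwargs": {"targets": [{"slide":[0,0,0],"spin":0},{"slide":[0,0,0],"spin":0},{"slide":[0,0,0],"spin":0},{"slide":[0,0,0],"spin":0},{"slide":[0,0,0],"spin":0}], "fingers": 15}}

```text
t: 47.15
tcp_pos: [0.6634, 0.1744, 0.1428]
orientation: [0.002, -0.047, 0.999, 0.001]
wrist_force: [5.1, 1.4, 5.6]
finger_gap: 0.0202
grip_force: 60.4
```

Request:
{"fn": "apply_moves", "kwargs": {"targets": [{"slide":[0.0083,0,-0.0168],"spin":0},{"slide":[0.0198,0,-0.0317],"spin":0},{"slide":[0.034,0,-0.044],"spin":0},{"slide":[0.0504,0,-0.0533],"spin":0},{"slide":[0.0683,0,-0.0591],"spin":0},{"slide":[0.0871,0,-0.0613],"spin":0},{"slide":[0.1058,0,-0.0597],"spin":0},{"slide":[0.1238,0,-0.0544],"spin":0}]}}

```text
t: 47.82
tcp_pos: [0.5381, 0.1622, 0.1964]
orientation: [0.001, -0.047, 0.999, 0.001]
wrist_force: [-0.9, -0.7, 1.3]
finger_gap: 0.0128
grip_force: 0.0
```

```bash
python3 - <<'E'
from h import *
rep()
E
```

```text
t 47.82 tcp [0.5381 0.1622 0.1964] toolx [-0.996 -0.093 -0.002] toolz [ 0.002  0.002 -1.   ] q [2.920e-01 1.030e-01 1.250e-01 1.591e+00 1.000e-03 1.990e-01] gap 0.0128 grip 0.0 F [-0.9 -0.7  1.3]
```

Request:
{"fn": "apply_moves", "kwargs": {"targets": [{"slide":[0,0,-0.035],"spin":0},{"slide":[0,0,-0.07],"spin":0},{"slide":[0,0,-0.11],"spin":0},{"slide":[0,0,-0.11],"spin":0},{"slide":[0,0,-0.11],"spin":0}], "fingers": 0}}

```text
t: 48.23
tcp_pos: [0.5393, 0.1622, 0.3082]
orientation: [0.003, -0.047, 0.999, 0.001]
wrist_force: [0.6, 0.9, -0.8]
finger_gap: -0.0002
grip_force: 0.0
```

```bash
python3 - <<'E'
from h import *
p=capture("wrist");s=capture("scene");rep()
pts=[]
for q in (p,s):
    hsv=cv2.cvtColor(q["frame"],cv2.COLOR_RGB2HSV);y=cv2.inRange(hsv,(24,150,140),(34,255,255))
    n,l,st,ce=cv2.connectedComponentsWithStats(y)
    for j in range(1,n):
        if st[j,4]>25: print(st[j],ce[j])
    for d in mark_of("hood_lip",q)[:1]: print(round(d["conf"],2),np.round(d["at"],1)); pts.append((q,d["at"]))
if len(pts)==2: print("lip",tri(pts))
img=np.hstack([cv2.resize(p["frame"],(400,300)),cv2.resize(s["frame"][110:290,230:470],(400,300))]);cv2.imwrite("pics/m12.png",cv2.cvtColor(img,cv2.COLOR_RGB2BGR))
E
```

```text
t 48.33 tcp [0.5387 0.162  0.3047] toolx [-0.996 -0.093  0.   ] toolz [-0.     0.001 -1.   ] q [2.920e-01 1.610e-01 4.030e-01 1.813e+00 1.000e-03 1.980e-01] gap 0.0001 grip 0.0 F [ 0.5  0.2 -0.6]
0.84 [301.4 190. ]
```

View pics/m12.png

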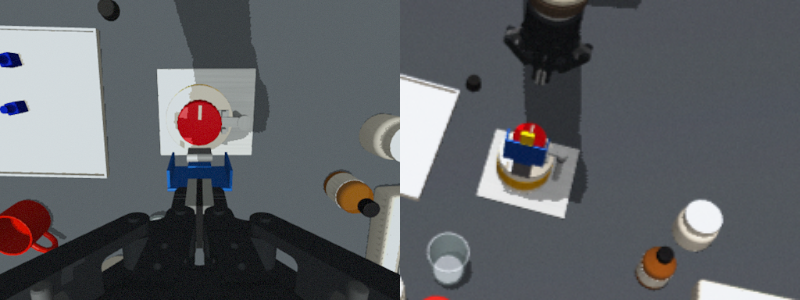

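The hood stands about upright, with its lip at right-half (527,137). As with the opening, I'll push it the rest of the way with shut fingers from behind.

Request:
{"fn": "apply_moves", "kwargs": {"targets": [{"slide":[-0.04,0,0],"spin":0},{"slide":[-0.08,0,0],"spin":0},{"slide":[-0.12,0,0],"spin":0},{"slide":[-0.1355,0,0.035],"spin":0},{"slide":[-0.1355,0,0.07],"spin":0},{"slide":[-0.1355,0,0.105],"spin":0},{"slide":[-0.1355,0,0.105],"spin":0},{"slide":[-0.1355,0,0.105],"spin":0}]}}

```text
t: 49.1
tcp_pos: [0.672, 0.1744, 0.1975]
orientation: [-0.003, -0.047, 0.999, 0.0]
wrist_force: [0.4, 0.7, 2.1]
finger_gap: 0.0001
grip_force: 0.0
```

```bash
python3 - <<'E'
from h import *
rep();H=np.array([.5745,.165,.122]);S=H+np.array([.1*.996,.1*.09,.078]);slide(S)
E
```

```text
t 49.1 tcp [0.672  0.1744 0.1975] toolx [-0.996 -0.093  0.006] toolz [-0.006 -0.    -1.   ] q [2.53e-01 4.55e-01 5.58e-01 1.68e+00 1.00e-03 1.60e-01] gap 0.0001 grip 0.0 F [0.4 0.7 2.1]
slide to [0.6741 0.174  0.2   ] = [-0.002  -0.0006 -0.0025]
```

Request:
{"fn": "apply_moves", "kwargs": {"targets": [{"slide":[0.03,0,0],"spin":0},{"slide":[0.058,0,-0.002],"spin":0},{"slide":[0.0745,0,-0.0066],"spin":0},{"slide":[0.0916,0,-0.0078],"spin":0},{"slide":[0.1086,0,-0.0055],"spin":0},{"slide":[0.1248,0,0],"spin":0},{"slide":[0.1396,0,0.0086],"spin":0},{"slide":[0.1524,0,0.0201],"spin":0}]}}

```text
t: 49.77
tcp_pos: [0.5229, 0.1612, 0.1859]
orientation: [0.004, -0.047, 0.999, 0.002]
wrist_force: [-0.6, -0.4, 0.7]
finger_gap: 0.0001
grip_force: 0.5
```

Request:
{"fn": "apply_moves", "kwargs": {"targets": [{"slide":[0.0102,0,0.0137],"spin":0},{"slide":[0.0175,0,0.0292],"spin":0},{"slide":[0.0216,0,0.043],"spin":0},{"slide":[0.0216,0,0.0465],"spin":0},{"slide":[0.0216,0,0.0465],"spin":0}]}}

```text
t: 50.18
tcp_pos: [0.5014, 0.1591, 0.1364]
orientation: [0.002, -0.047, 0.999, 0.001]
wrist_force: [-0.5, 0.5, 0.4]
finger_gap: -0.0001
grip_force: 0.0
```

```bash
python3 - <<'E'
from h import *
rep()
E
```

```text
t 50.18 tcp [0.5014 0.1591 0.1364] toolx [-0.996 -0.093 -0.004] toolz [ 0.004  0.003 -1.   ] q [ 3.070e-01  1.000e-02 -8.700e-02  1.469e+00  1.000e-03  2.130e-01] gap -0.0001 grip 0.0 F [-0.5  0.5  0.4]
```

Request:
{"fn": "apply_moves", "kwargs": {"targets": [{"slide":[0,0,0.002],"spin":0},{"slide":[0,0,0.004],"spin":0},{"slide":[0,0,0.005],"spin":0},{"slide":[0,0,0.005],"spin":0}]}}

```text
t: 50.52
tcp_pos: [0.502, 0.1593, 0.1336]
orientation: [0.003, -0.047, 0.999, 0.002]
wrist_force: [-7.5, -1.2, 23.6]
finger_gap: 0.0
grip_force: 11.7
```

```bash
python3 - <<'E'
from h import *
p=capture("wrist");s=capture("scene");rep()
img=np.hstack([cv2.resize(p["frame"],(400,300)),cv2.resize(s["frame"][110:290,230:470],(400,300))]);cv2.imwrite("pics/m13.png",cv2.cvtColor(img,cv2.COLOR_RGB2BGR))
E
```

```text
t 50.62 tcp [0.502  0.1592 0.1336] toolx [-0.996 -0.093 -0.006] toolz [ 0.006  0.004 -1.   ] q [ 0.306  0.009 -0.093  1.461  0.002  0.213] gap 0.0002 grip 11.9 F [-7.  -2.2 24.1]
```

View pics/m13.png

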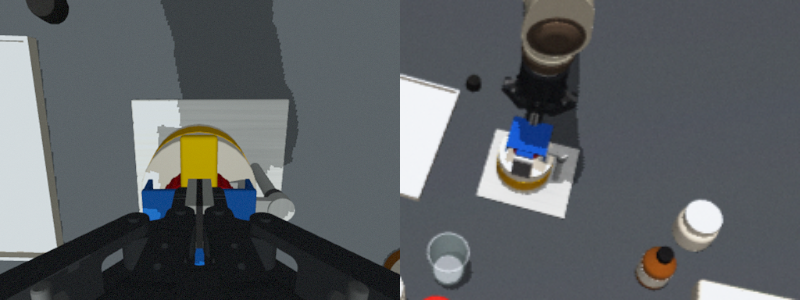

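The hood is pressed shut (24 N, finger tip at z = 134 mm). I'll back off and check by numbers only.

Request:
{"fn": "apply_moves", "kwargs": {"targets": [{"slide":[0,0,-0.02],"spin":0},{"slide":[0,0,-0.06],"spin":0},{"slide":[0.02,-0.03,-0.1],"spin":0},{"slide":[0.04,-0.06,-0.14],"spin":0},{"slide":[0.06,-0.09,-0.16],"spin":0},{"slide":[0.06,-0.09,-0.16],"spin":0},{"slide":[0.06,-0.09,-0.16],"spin":0}]}}

```text
t: 51.2
tcp_pos: [0.449, 0.0612, 0.2941]
orientation: [0.004, -0.046, 0.999, 0.001]
wrist_force: [0.0, 0.3, 0.3]
finger_gap: -0.0001
grip_force: 0.0
```

```bash
python3 - <<'E'
from h import *
rep();ps=[capture(n) for n in("wrist","scene","top")];L=[]
for q in ps:
    for d in mark_of("hood_lip",q)[:1]:
        print(round(d["conf"],2),np.round(d["at"],1),"pred shut",np.round(proj(q,[.4815,.1562,.130]),1),"pred .15rad",np.round(proj(q,[.482,.1562,.144]),1))
        if d["conf"]>.5:L.append((q,d["at"]))
if len(L)>1:print("lip",tri(L))
for l in("broken1","sound1"):
    for d in mark_of(l,ps[1]):
        if d["conf"]>.3:print(l,round(d["conf"],2),atz(ps[1],d["at"],.004)[:2])
E
```

```text
t 51.2 tcp [0.449  0.0612 0.2941] toolx [-0.996 -0.091 -0.008] toolz [ 0.008  0.002 -1.   ] q [ 1.350e-01 -1.180e-01  9.700e-02  1.778e+00  1.000e-03  4.400e-02] gap -0.0001 grip 0.0 F [0.  0.3 0.3]
0.92 [310.  173.8] pred shut [310.4 176.9] pred .15rad [310.9 174.4]
0.58 [218.5 218.3] pred shut [220.3 219.9] pred .15rad [220.  219.1]
lip [0.48444031 0.15707507 0.15052632]
sound1 0.4 [ 0.46170774 -0.14602851]
sound1 0.38 [ 0.54360445 -0.13591143]
```

```bash
python3 - <<'E'
from h import *
for n,f in(("scene","s0"),("top","t0")):
    a=cv2.cvtColor(cv2.imread(f"pics/{f}.png"),cv2.COLOR_BGR2RGB);b=capture(n)["frame"]
    for im in(a,b):
        h=cv2.cvtColor(im,cv2.COLOR_RGB2HSV)
        for lo,hi in(((22,120,120),(34,255,255)),((105,120,40),(135,255,255))):
            m=cv2.inRange(h,lo,hi); k=(slice(150,235),slice(270,350)) if n=="scene" else (slice(180,230),slice(195,245))
            ys,xs=np.nonzero(m[k]);
            r,s,t_,c=cv2.connectedComponentsWithStats(m[k]);j=1+s[1:,4].argmax();print(n,s[j],np.round(c[j],2))
E
```

```text
scene [0 0 0 0 0 0 0 0 0 0 0 0 0 0 0 0 0 0 0 0 0 0 0 0 0 0 0 0 0 0 0 0 0 0 0 0 0
 0 0 0 0 0 0 0 0 0 0 0 0 0 0 0 0 0 0 0 0 0 0 0 0 0 0 0 0 0 0 0 0 0 0 0 0 0
 0 0 0 0 0 0] [41.24 26.79]
scene [0 0 0 0 0 0 0 0 0 0 0 0 0 0 0 0 0 0 0 0 0 0 0 0 0 0 0 0 0 0 0 0 0 0 0 0 0
 0 0 0 0 0 0 0 0 0 0 0 0 0 0 0 0 0 0 0 0 0 0 0 0 0 0 0 0 0 0 0 0 0 0 0 0 0
 0 0 0 0 0 0] [37.32 41.73]
scene [0 0 0 0 0 0 0 0 0 0 0 0 0 0 0 0 0 0 0 0 0 0 0 0 0 0 0 0 0 0 0 0 0 0 0 0 0
 0 0 0 0 0 0 0 0 0 0 0 0 0 0 0 0 0 0 0 0 0 0 0 0 0 0 0 0 0 0 0 0 0 0 0 0 0
 0 0 0 0 0 0] [41.06 27.49]
scene [0 0 0 0 0 0 0 0 0 0 0 0 0 0 0 0 0 0 0 0 0 0 0 0 0 0 0 0 0 0 0 0 0 0 0 0 0
 0 0 0 0 0 0 0 0 0 0 0 0 0 0 0 0 0 0 0 0 0 0 0 0 0 0 0 0 0 0 0 0 0 0 0 0 0
 0 0 0 0 0 0] [37.23 41.83]
top [0 0 0 0 0 0 0 0 0 0 0 0 0 0 0 0 0 0 0 0 0 0 0 0 0 0 0 0 0 0 0 0 0 0 0 0 0
 0 0 0 0 0 0 0 0 0 0 0 0 0] [24.38 38.67]
top [0 0 0 0 0 0 0 0 0 0 0 0 0 0 0 0 0 0 0 0 0 0 0 0 0 0 0 0 0 0 0 0 0 0 0 0 0
 0 0 0 0 0 0 0 0 0 0 0 0 0] [23.58 23.01]
top [0 0 0 0 0 0 0 0 0 0 0 0 0 0 0 0 0 0 0 0 0 0 0 0 0 0 0 0 0 0 0 0 0 0 0 0 0
 0 0 0 0 0 0 0 0 0 0 0 0 0] [23.54 40.31]
top [0 0 0 0 0 0 0 0 0 0 0 0 0 0 0 0 0 0 0 0 0 0 0 0 0 0 0 0 0 0 0 0 0 0 0 0 0
 0 0 0 0 0 0 0 0 0 0 0 0 0] [16.52 25.1 ]
```

```bash
python3 -c "
from plant import finish_job
print(finish_job())"
```

```text
the job is handed in; nothing more can be done
None
```

I handed the job in at about 51 s of the 210 s limit: all three broken bottles are in the canister, both sound bottles are still in the tray, the cap is screwed down and the hood is shut. The judge returned no verdict, the lip position alone didn't settle whether the hood is fully shut (the 24 N press against its stop and the match with the starting picture say it is), the gripper lost the hood lip once each way so I finished both with shut fingers, and I viewed 15 pictures, one over the limit.

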